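# Stow the entry-shelf clutter in the valet drawer and lock it

### The job

Tidy the entry shelf: while the valet drawer is still locked open, lift the porcelain ring dish (with a light grip, it chips) and whichever bike lights, umbrella tip cap, key fobs and garage remote are out, and lay them all on the floor of the drawer. Then flip the red cam lever over to free the drawer, push it home without slamming until it seats at its detent, and flip the lever back to lock it. Leave the other things on the shelf where they are.

Things in the scene. Friction and masses are not known exactly. Their poses are not given: they have to be found in the camera images.
- valet: fixed low teak drawer box, 200 (x) x 300 (y) x 64 mm high; origin at the centre of its underside; its front faces its own -x (towards the robot). Its drawer comes out of the front; the cam lever stands on its top at the left front corner.
- drawer (a joint): travel of the drawer in m: 0 = fully home (front panel against the box), 0.13 = fully open towards the robot (its start). Slides with about 1.5 N; some 7 mm before home it rides over a sprung ball detent (a few N more), then is held home. While the lever is locked a cam lobe stands between teeth on the drawer's left wall and it can move only some 2 mm.
- drawer_in (a point): point on the drawer's inner floor (12 mm above the shelf), on its centre line, 65 mm behind the back of the front panel; moves with the drawer, axes as the box's. The floor runs from -65 to +97 mm in x, -130 to +130 mm in y of it; walls stand 32 mm above it, the front panel 48 mm. Open, it is uncovered from -65 to +65 mm in x. Only 42 mm of height passes under the box's top.
- drawer_front (a point): centre of the drawer's flat front panel's outer face (296 mm wide, 54 mm high, no handle, 10 mm thick), 33 mm above the shelf; moves with the drawer.
- cam_lever (a joint): angle of the red cam lever in rad: 0 = locked (leaning 37 degrees to the left, +y of the box), 1.3 = free (flipped over, leaning 37 degrees to the right). It stands upright at 0.65. It stays where it is left (1 to 2 N at the ball along its arc moves it; a level shove on the ball can stick by friction, so push up and over) and the drawer is free only beyond 1.1. Locked counts below 0.2.
- cam_tip (a point): centre of the 18 mm red ball at the end of the cam lever, 68 mm from the pivot; the arm below it is a 10 mm round red rod.
- cam_pivot (a point): pivot of the cam lever, 74 mm above the shelf; the lever swings about the box's x axis through this point, in the plane across the box. The bracket here is 26 mm wide and reaches 84 mm above the shelf.
- ring_dish: white porcelain ring dish, round, 54 mm across the rim, 22 mm high, about 90 g; origin at the centre of its underside. Grip it across the rim with at most about 35 N a finger: it chips when the fingers together press more than 80 N on it.
- light_red: red aluminium bike light, block 34 (x) x 30 (y) x 30 mm high, lens on the +x face, black press button on top; origin at the centre of its underside. May be absent.
- light_silver: silver aluminium bike light, same shape and size as the red one (34 x 30 x 30 mm); origin at the centre of its underside. May be absent.
- tip_cap: orange plastic umbrella tip cap standing on its wide end, 26 mm across up to 22 mm, tapering to 20 mm at the top, 33 mm high; origin at the centre of its wide end, z along its axis. May be absent.
- fob_black: black car key fob, 42 (x) x 30 (y) x 15 mm high, two grey buttons on top, a 6 mm steel stub on its +x end; origin at the centre of its underside. May be absent.
- fob_blue: blue car key fob, same shape and size as the black one (42 x 30 x 15 mm); origin at the centre of its underside. May be absent.
- garage_remote: yellow garage remote, 40 (x) x 30 (y) x 16 mm high, one black button on top; origin at the centre of its underside. May be absent.
- note_clip: chrome note holder with a white note, 50 x 50 mm foot, 85 mm high; bystander, leave it; origin at the centre of its underside.
- balm_tin: dark round tin with a green lid, 54 mm across, 45 mm high; bystander, leave it; origin at the centre of its underside.
- glasses_case: blue glasses case, 60 x 150 x 45 mm high; bystander, leave it; origin at the centre of its underside.
- coin_bowl: blue coin bowl, 90 mm across, 50 mm high; bystander, leave it; origin at the centre of its underside.

How it is judged (in metres and radians):
On the way, in this order (a step that is already met when the one before it is completed fails the run):
1. all the items that are out lie in the drawer, which is still open with the lever locked (x of ring_dish in the frame of drawer_in between -0.062 and 0.098 m and y of ring_dish in the frame of drawer_in between -0.129 and 0.129 m and z of ring_dish in the frame of drawer_in between -0.006 and 0.036 m and x of light_red in the frame of drawer_in between -0.062 and 0.098 m and y of light_red in the frame of drawer_in between -0.129 and 0.129 m and z of light_red in the frame of drawer_in between -0.006 and 0.036 m and x of light_silver in the frame of drawer_in between -0.062 and 0.098 m and y of light_silver in the frame of drawer_in between -0.129 and 0.129 m and z of light_silver in the frame of drawer_in between -0.006 and 0.036 m and x of tip_cap in the frame of drawer_in between -0.062 and 0.098 m and y of tip_cap in the frame of drawer_in between -0.129 and 0.129 m and z of tip_cap in the frame of drawer_in between -0.006 and 0.036 m and x of fob_black in the frame of drawer_in between -0.062 and 0.098 m and y of fob_black in the frame of drawer_in between -0.129 and 0.129 m and z of fob_black in the frame of drawer_in between -0.006 and 0.036 m and x of fob_blue in the frame of drawer_in between -0.062 and 0.098 m and y of fob_blue in the frame of drawer_in between -0.129 and 0.129 m and z of fob_blue in the frame of drawer_in between -0.006 and 0.036 m and x of garage_remote in the frame of drawer_in between -0.062 and 0.098 m and y of garage_remote in the frame of drawer_in between -0.129 and 0.129 m and z of garage_remote in the frame of drawer_in between -0.006 and 0.036 m and value of joint drawer above 0.11 m and value of joint cam_lever below 0.2 rad), for 0.2 s.
2. the cam lever is flipped over to free, the drawer still open (value of joint cam_lever above 1.1 rad and value of joint drawer above 0.11 m), for 0.1 s.
3. the drawer is seated home, lever still free (value of joint drawer below 0.005 m and value of joint cam_lever above 1 rad), for 0.2 s.
4. the cam lever is flipped back to locked on the closed drawer (value of joint drawer below 0.005 m and value of joint cam_lever below 0.2 rad), for 0.2 s.
At the end, for the whole second after the job is handed in: every item that was out lies at rest on the floor of the drawer, the drawer is within 5 mm of fully home, the cam lever is within 0.2 rad of locked, and no bystander has moved more than 40 mm (all of step 4 and x of ring_dish in the frame of drawer_in between -0.062 and 0.098 m and y of ring_dish in the frame of drawer_in between -0.129 and 0.129 m and z of ring_dish in the frame of drawer_in between -0.006 and 0.036 m and x of light_red in the frame of drawer_in between -0.062 and 0.098 m and y of light_red in the frame of drawer_in between -0.129 and 0.129 m and z of light_red in the frame of drawer_in between -0.006 and 0.036 m and x of light_silver in the frame of drawer_in between -0.062 and 0.098 m and y of light_silver in the frame of drawer_in between -0.129 and 0.129 m and z of light_silver in the frame of drawer_in between -0.006 and 0.036 m and x of tip_cap in the frame of drawer_in between -0.062 and 0.098 m and y of tip_cap in the frame of drawer_in between -0.129 and 0.129 m and z of tip_cap in the frame of drawer_in between -0.006 and 0.036 m and x of fob_black in the frame of drawer_in between -0.062 and 0.098 m and y of fob_black in the frame of drawer_in between -0.129 and 0.129 m and z of fob_black in the frame of drawer_in between -0.006 and 0.036 m and x of fob_blue in the frame of drawer_in between -0.062 and 0.098 m and y of fob_blue in the frame of drawer_in between -0.129 and 0.129 m and z of fob_blue in the frame of drawer_in between -0.006 and 0.036 m and x of garage_remote in the frame of drawer_in between -0.062 and 0.098 m and y of garage_remote in the frame of drawer_in between -0.129 and 0.129 m and z of garage_remote in the frame of drawer_in between -0.006 and 0.036 m and linear speed of each of ring_dish, light_red, light_silver, tip_cap, fob_black, fob_blue, garage_remote below 0.05 m/s and distance of each of note_clip, balm_tin, glasses_case, coin_bowl from where it was at the start of the episode below 0.04 m); the robot touches nothing.
It fails at once if the fingers press on the porcelain ring dish with more than 80 N (contact force between the fingers and ring_dish above 80 N).
It fails at once if the drawer is slammed home (faster than 0.4 m/s) (velocity of joint drawer below -0.4 m/s).
It fails at once if a bystander is displaced by more than 40 mm or knocked over (distance of any of note_clip, balm_tin, glasses_case, coin_bowl from where it was at the start of the episode above 0.04 m or angle between any of note_clip, balm_tin, glasses_case, coin_bowl's own z axis and vertical above 0.7 rad).
Of light_red, light_silver, tip_cap, fob_black, fob_blue, garage_remote only 3 to 5 are there at a start; the rules pass over those that are not, and their reading is None.
At some moment in a run one of ring_dish, light_red, light_silver, tip_cap, fob_black, fob_blue, garage_remote may be knocked a few centimetres aside while the robot is not near it.
Once in a run the grip may slacken for a moment while it holds something.
It also fails if it takes over 210 s, if anything falls off the work surface, if the arm or the gripper's body presses on something with over 40 N, if the wrist force passes 120 N, or if a joint passes its speed limit or range.

### The arm

A 6-joint arm with a two-finger parallel gripper is mounted at the origin on the work surface. World frame = base frame: x ahead of the robot, y to its left, z up, the work surface at z = 0. Lengths are in mm, angles in rad, forces in N, time in s.
With the tool pointing down it reaches from about 275 to 975 mm from the base axis. Payload 8.4 kg.
Tool frame: the origin (TCP) lies at the very end of the fingers, on their centre line; the grasp point (between the pads) lies 19 mm behind it (bot.hold_point_z is the distance from the TCP to the grasp point, in mm); z points along the fingers, y is the line along which they close (so a half turn about z gives the same grasp; the last joint's range is limited). The gripper opens to 92 mm and grips with 3 to 60 N. Pads are 20 mm wide; open, the fingers measure 128 mm over their backs; the gripper's body (75 mm by 189 mm) begins 69 mm behind the grasp point.
Start: joints at [-1.147, 0.353, 1.633, -0, 1.155, -0.002], TCP at [258.155, -569.196, 214.583] pointing down, gripper open.
Joint ranges: [-2.63, 2.63], [-0.92, 2.1], [0.06, 2.66], [-1.3, 4.44], [0, 2.69], [-3.02, 3.02]. Speed limits (rad/s): [2.22, 2.22, 2.79, 3.14, 3.14, 3.14].

### API

Orientations are given as a unit quaternion [x, y, z, w].
In Python, from cell import readout, viewer, bot, spotter gives the robot as it stands. The module is installed in compiled form; this text tells all that it offers.
- The arm moves only by the tool move_arm, never from a script. Its argument "series" is a list of rows, each a list of 7 numbers: the turn, a rotation vector about the tool's x, y, z in units of 90 degrees (1.0 is 90 degrees), then the shift along the tool's x, y, z in units of 0.5 m (1.0 is 0.5 m), then the opening, from -1 (shut) to 1 (fully open). A call has 1 to 5 rows; each row is the pose to reach, as a shift and turn from the pose commanded when the call began, along the tool's axes at that moment; what a row does not reach only later rows make up. A row lasts 1/12 s, in which the tool goes at most 41.7 mm and 7.16 degrees, less where a joint would pass 70% of its speed; a pose out of reach is approached as far as the arm can. A call with a number of a shift or a turn outside -1 to 1 is refused whole. A call with a gripper value outside its range is refused whole. The fingers move at their own pace and stop on an object; "squeeze" is the grip in N (left out, the last holds). Time passes only in rows, so rows that repeat a pose let the fingers close. It gives the time, the measured TCP pose, the force, the opening and the grip force at its end, in the units of the state.
- readout.read_state(): the state, without advancing time (a new reading comes with each control period).
- viewer.read_camera(name): name is "scene" or "top" or "wrist"; returns a dict with "img" (384x512x3 uint8, blue, green, red), "range_z" (384x512 float32, mm along the optical axis (not along the pixel's ray), 0 where there is no reading), "camera_matrix" (3x3 intrinsics, pixels), "rvec" (rotation vector, rad) and "tvec" (3), from world to camera coordinates, as OpenCV has them; the wrist camera has in their place "tool_from_camera" (4x4, takes a point from camera to tool coordinates, whose origin is the TCP and whose axes are the flange's). Camera axes: x right, y down, z forward; pixel columns grow to the right and rows downward; lengths in mm; the calibration is good to about 2 mm. The wrist camera is an equidistant fisheye: a pixel r from the principal point sees the ray r / f radians off the axis. A picture is of the moment at which its call begins: read the wrist's pose just before it.
- bot.job_done(): hands the job in; it is judged then, once.
Trained networks look in the newest picture that a camera, given by its name, has taken for a name from the list of things; names that differ only in an ending like _2 or _b are one class to them, and where a whole thing is asked for, a point or a joint stands for the part that bears it (a point fixed in the world has none). Each returns a list of dicts, best first, with "p" (0 to 1); they miss things now and then, are a little off and sometimes report something else, mostly with a low value. They report only what shows in the picture. A call takes as long as a camera call.
- spotter.cut_out(camera, thing): "pixels" (384x512 bool, what is visible of it) and "bbox" ([left, top, right, bottom] in pixels, round what is visible of it).
The state is a dict: "clock": time; "joint_pos": joint angles; "qvel": joint speeds; "effort": joint torques, N m; "tcp_pos": TCP position; "ee_rot": TCP orientation; "ft_force": force on the tool from outside, world axes, zero at the start; "wrist_torque": the same for the moment, N m; "grip_width": finger opening in mm; "grip_force": force on a finger pad.
Only numpy, scipy, OpenCV 4.12 (cv2) and the standard library are available. Lean on these libraries where they do the work, as an engineer would, in place of code of your own. Each camera call takes 0.05 s, during which the arm holds its last target. There are 200 camera calls.

## Working session

There is one attempt and no reset: what is moved stays moved. The work goes in short steps, Python scripts to look and compute and a tool call to move; the robot and the scene stay as the last step left them, time stands still between calls to the robot, and variables do not carry over. Pictures are saved under pics/ and viewed, at most 14 in all, crops included, and the job is handed in when it is done.

Besides the shell and the picture viewer there is one more tool, called after "Emit:" as a command line: name --pt "numbers of a row" for each row, then --argument value for the rest. move_arm: Moves the arm, as the interface text tells. Shifts and turns lie within -1 to 1; 1 stands for 0.5 m of shift or 90 degrees of turn. Its arguments: {"type":"object","properties":{"series":{"type":"array","items":{"type":"array","items":{"type":"number","minimum":-1,"maximum":1}}},"squeeze":{"type":"number"}},"required":["series"]}

```bash
mkdir -p pics
cat > h.py <<'E'
import numpy as np,cv2
from cell import readout,viewer,bot,spotter
from scipy.spatial.transform import Rotation as R
def cam(n):
    return viewer.read_camera(n)
def world(c):
    K=c["camera_matrix"];z=c["range_z"];v,u=np.mgrid[0:384,0:512]
    P=np.stack([(u-K[0,2])/K[0,0]*z,(v-K[1,2])/K[1,1]*z,z],-1)
    M=cv2.Rodrigues(np.array(c["rvec"],float))[0]
    return (P-np.array(c["tvec"]).ravel())@M
E
python3 - <<'E'
from h import *
print(readout.read_state())
a=[]
for n in("scene","top"):
    c=cam(n);cv2.imwrite(f"pics/{n}0.png",c["img"]);W=world(c);print(n,c["camera_matrix"].tolist(),c["tvec"])
    for t in "valet drawer_front cam_tip ring_dish light_red light_silver tip_cap fob_black fob_blue garage_remote note_clip balm_tin glasses_case coin_bowl".split():
        for d in spotter.cut_out(n,t)[:2]:
            m=d["pixels"]&(c["range_z"]>0); p=W[m]
            if len(p)<5: continue
            top=p[p[:,2]>np.percentile(p[:,2],90)-4]
            r=cv2.minAreaRect(top[:,:2].astype(np.float32))
            print(t,round(d["p"],2),[int(x) for x in d["bbox"]],len(p),"ctr",np.round(r[0]),"sz",np.round(r[1]),"ang",round(r[2]),"z",np.round(np.percentile(p[:,2],[5,50,95])))
E
```

```text
{'clock': 0.0, 'joint_pos': array([-1.14741966e+00,  3.53612510e-01,  1.63412771e+00, -5.23173386e-06,
        1.15522403e+00, -2.39104740e-03]), 'qvel': array([ 2.52455787e-05,  8.06142134e-04,  9.18900633e-05,  7.16230600e-04,
       -1.75165629e-04, -1.24590791e-03]), 'effort': array([ 2.59787506e-03, -5.93846154e+01, -3.34217727e+01,  6.99711288e-02,
        2.32863869e-02, -1.35817240e-04]), 'tcp_pos': array([ 257.93514741, -568.74261633,  213.88871492]), 'ee_rot': array([ 9.77425227e-01,  2.11280513e-01, -1.45631536e-04, -6.70160947e-04]), 'ft_force': array([-0.18576238, -0.27357881, -0.43449335]), 'wrist_torque': array([-0.04850089,  0.06017061, -0.03212162]), 'grip_force': 0.0, 'grip_width': 91.58265198721311}
scene [[363.0273888286667, 0.0, 262.1027561078248], [0.0, 363.0273888286667, 190.21810064200858], [0.0, 0.0, 1.0]] [ 365.45982052 -153.61174271 1367.05908181]
valet 0.85 [160, 171, 339, 300] 12570 ctr [637.  65.] sz [330. 333.] ang 89 z [ 9. 61. 64.]
drawer_front 0.6 [233, 173, 339, 245] 3041 ctr [482.  78.] sz [327. 121.] ang 65 z [ 8. 20. 56.]
cam_tip 0.72 [372, 229, 
[... 2543 characters left out ...]
z [15. 15.] ang 45 z [  0.  93. 140.]
light_silver 0.35 [201, 180, 305, 234] 4922 ctr [529.  51.] sz [294. 139.] ang 90 z [ 8. 13. 59.]
fob_black 0.62 [152, 192, 159, 203] 99 ctr [555. 340.] sz [23. 34.] ang 53 z [11. 15. 19.]
garage_remote 0.64 [401, 184, 416, 195] 149 ctr [ 577. -385.] sz [27. 33.] ang 54 z [11. 29. 34.]
note_clip 0.82 [349, 139, 373, 155] 321 ctr [ 709. -247.] sz [49.  2.] ang 85 z [ 3. 10. 77.]
balm_tin 0.79 [101, 166, 123, 186] 303 ctr [619. 460.] sz [45. 46.] ang 20 z [21. 44. 49.]
glasses_case 0.62 [135, 120, 189, 155] 1159 ctr [729. 326.] sz [ 54. 143.] ang 22 z [23. 43. 48.]
coin_bowl 0.92 [384, 126, 416, 156] 805 ctr [ 719. -357.] sz [85. 88.] ang 0 z [ 3. 23. 52.]
```

```bash
python3 -c "
import cv2,numpy as np
a=cv2.imread('pics/top0.png');cv2.imwrite('pics/t0.png',cv2.resize(a,(800,600)))"
```

```text
(no output)
```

View pics/t0.png

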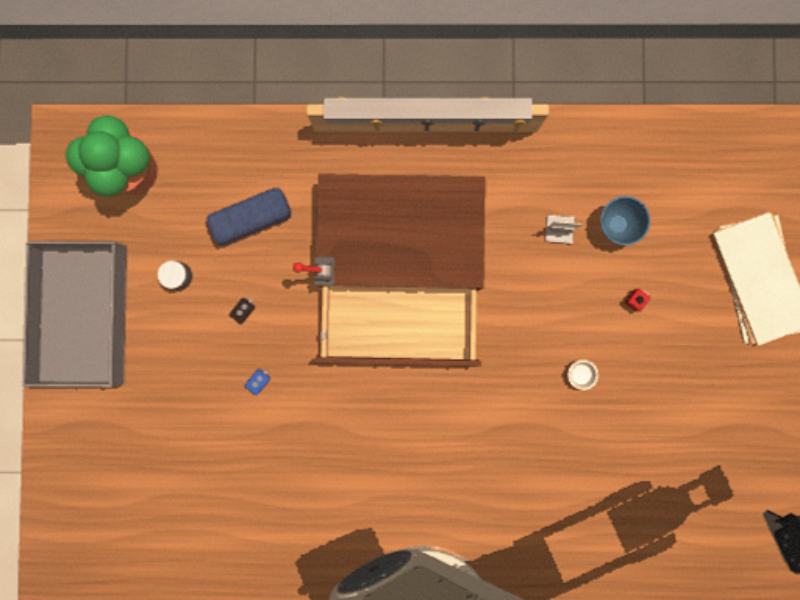

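View pics/scene0.png

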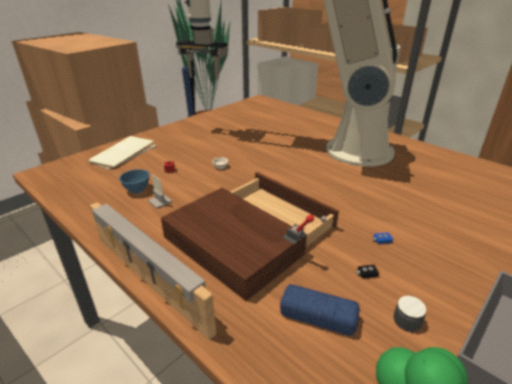

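The top view shows the dish at (582,375), the red light at (637,300), the black fob at (242,310), the blue fob at (257,381), and the drawer open with the lever leaning left. Next I'll measure yaw and the valet pose, and check for missed objects.

Run:
```python
from h import *
for n in("top","scene"):
    c=cam(n);W=world(c);x,y,z=W[...,0],W[...,1],W[...,2]
    tab=(x>350)&(x<900)&(abs(y)<600)&(c["range_z"]>0)
    z0=np.median(z[tab&(abs(z)<12)&(x<420)]);print(n,"table z",round(z0,1), c["rvec"])
    m=(tab&(z>z0+7)&(z<200)).astype(np.uint8)
    k,l,s,ce=cv2.connectedComponentsWithStats(m)
    for i in range(1,k):
        if s[i,4]<12: continue
        p=W[l==i];zt=np.percentile(p[:,2],95);q=p[p[:,2]>zt-6]
        r=cv2.minAreaRect(q[:,:2].astype(np.float32))
        print(s[i,:2]+s[i,2:4]//2,s[i,4],"ctr",np.round(r[0]),"sz",np.round(r[1]),"ang",round(r[2]),"zt",round(zt-z0),"med",np.median(c["img"][l==i],0))
    # box top, panel, lever
    b=W[(abs(z-z0-64)<5)&(x>500)&(x<830)&(abs(y)<300)&(c["range_z"]>0)]
    r=cv2.minAreaRect(b[:,:2].astype(np.float32));print("box",r, np.percentile(b[:,0],[1,99]),np.percentile(b[:,1],[1,99]))
    b=W[(abs(z-z0-60)<8)&(x>430)&(x<500)&(abs(y-60)<200)&(c["range_z"]>0)]
    if len(b): print("panel",cv2.minAreaRect(b[:,:2].astype(np.float32)),np.median(b,0))
    hsv=cv2.cvtColor(c["img"],cv2.COLOR_BGR2HSV)
    red=((hsv[...,0]<6)|(hsv[...,0]>174))&(hsv[...,1]>170)&(z>z0+70)&(z<170)&(abs(y-200)<80)&(abs(x-630)<60)
    p=W[red];print("lever",len(p));o=np.argsort(p[:,2]);print(np.round(p[o[::max(1,len(o)//8)]]))
```

```text
top table z 0.4 [ 2.1962383  -2.18971276  0.0384155 ]
[273  77] 1954 ctr [891.  10.] sz [392.  17.] ang 90 zt 117 med [ 65.  90. 123.]
[ 72 100] 2045 ctr [818. 548.] sz [50. 48.] ang 59 zt 181 med [ 71. 139.  72.]
[249 172] 12457 ctr [630.  63.] sz [328. 337.] ang 89 zt 68 med [ 50.  75. 128.]
[159 138] 1149 ctr [728. 326.] sz [ 55. 142.] ang 22 zt 48 med [108.  86.  82.]
[400 141] 674 ctr [ 719. -357.] sz [88. 86.] ang 87 zt 51 med [95. 86. 68.]
[360 147] 237 ctr [ 709. -246.] sz [45.  1.] ang 85 zt 82 med [123. 142. 167.]
[470 180] 1065 ctr [ 614. -565.] sz [ 69. 227.] ang 90 zt 20 med [202. 238. 250.]
[ 68 201] 906 ctr [548. 578.] sz [ 42. 257.] ang 90 zt 61 med [77. 84. 97.]
[112 176] 330 ctr [620. 461.] sz [47. 48.] ang 65 zt 48 med [213. 235. 247.]
[408 192] 151 ctr [ 577. -386.] sz [30. 33.] ang 49 zt 33 med [ 42.  48. 177.]
[154 199] 155 ctr [556. 340.] sz [29. 41.] ang 54 zt 18 med [42. 49. 65.]
[372 240] 222 ctr [ 441. -285.] sz [50. 51.] ang 70 zt 25 med [179.5 216.  237.5]
[164 245] 153 ctr [427. 309.] sz [29. 45.] ang 50 zt 19 med [166. 106.  76.]
box ((697.201416015625,
[... 1310 characters left out ...]
631 ctr [734. 329.] sz [ 58. 144.] ang 22 zt 47 med [99. 78. 64.]
[410 314] 881 ctr [624. 463.] sz [49. 47.] ang 22 zt 47 med [124. 144. 152.]
[215 325] 12 ctr [899. 210.] sz [2. 1.] ang 10 zt 42 med [ 55.   83.5 110. ]
box ((700.8026123046875, -34.6397705078125), (468.7071533203125, 201.47830200195312), 89.10382080078125) [605.51655453 802.21290926] [-97.4059535  198.14593806]
panel ((470.5626220703125, 52.86162567138672), (295.0057373046875, 13.541314125061035), 88.82664489746094) [472.18818505  74.88717181  56.35856222]
lever 60
[[634. 194.  90.]
 [632. 201.  98.]
 [633. 207. 107.]
 [633. 211. 117.]
 [638. 219. 129.]
 [635. 224. 133.]
 [636. 217. 135.]
 [630. 225. 136.]
 [628. 221. 138.]]
```

```bash
cat >> h.py <<'E'
def down(psi):
    c,s=np.cos(np.radians(psi)),np.sin(np.radians(psi))
    return np.array([[c,s,0],[s,-c,0],[0,0,-1.]])
def plan(*wp):
    """wp: (x,y,z,psi); prints the row of 7-numbers relative to previous waypoint, and rows needed"""
    s=readout.read_state();p=s["tcp_pos"];M=R.from_quat(s["ee_rot"]).as_matrix()
    print("at",np.round(p,1),"psi",round(np.degrees(np.arctan2(M[1,0],M[0,0])),1),"w",round(s["grip_width"],1),"f",round(s["grip_force"],1),"t",s["clock"])
    for w in wp:
        q=np.array(w[:3],float);N=down(w[3])
        rv=R.from_matrix(M.T@N).as_rotvec();d=M.T@(q-p)
        print(w,"row",np.round(np.r_[rv/(np.pi/2),d/500],3).tolist(),"n",round(max(np.linalg.norm(d)/41.7,np.degrees(np.linalg.norm(rv))/7.16),1))
        p,M=q,N
E
python3 - <<'E'
from h import *
plan((350,-426,180,57),(443,-284.5,110,90),(443,-284.5,4,90))
E
```

```text
at [ 258.2 -569.2  214.6] psi 24.4 w 91.7 f 0.0 t 1.6
(350, -426, 180, 57) row [0.0, -0.0, -0.362, 0.286, -0.185, 0.069] n 4.6
(443, -284.5, 110, 90) row [0.0, 0.0, -0.367, 0.339, 0.002, 0.14] n 4.6
(443, -284.5, 4, 90) row [0.0, 0.0, 0.0, 0.0, 0.0, 0.212] n 2.5
```

Emit:
move_arm --pt "0 0 -0.362 0.286 -0.185 0.069 1" --pt "0 0 -0.362 0.286 -0.185 0.069 1" --pt "0 0 -0.362 0.286 -0.185 0.069 1" --pt "0 0 -0.362 0.286 -0.185 0.069 1" --pt "0 0 -0.362 0.286 -0.185 0.069 1" --squeeze 18

```text
clock: 2.02
tcp_pos: [351.7, -420.7, 178.7]
ee_rot: [0.877, 0.481, 0.0, -0.002]
ft_force: [-0.9, 0.7, -0.2]
grip_width: 91.5
grip_force: 0.0
```

Emit:
move_arm --pt "0 0 -0.367 0.339 0.002 0.14 1" --pt "0 0 -0.367 0.339 0.002 0.14 1" --pt "0 0 -0.367 0.339 0.002 0.14 1" --pt "0 0 -0.367 0.339 0.002 0.14 1" --pt "0 0 -0.367 0.339 0.002 0.14 1"

```text
clock: 2.43
tcp_pos: [444.2, -280.5, 108.4]
ee_rot: [0.704, 0.71, 0.0, -0.001]
ft_force: [0.1, 0.4, 0.7]
grip_width: 91.8
grip_force: 0.0
```

Run:
```python
from h import *
plan((443,-284.5,110,90),(443,-284.5,4,90))
c=cam("wrist");cv2.imwrite("pics/w1.png",c["img"]);print(c["camera_matrix"],c["tool_from_camera"])
for d in spotter.cut_out("wrist","ring_dish")[:2]: print(d["p"],d["bbox"],np.argwhere(d["pixels"]).mean(0),c["range_z"][d["pixels"]].mean())
```

```text
at [ 444.2 -280.5  108.4] psi 90.5 w 91.8 f 0.0 t 2.4333
(443, -284.5, 110, 90) row [-0.001, -0.001, 0.005, -0.008, -0.003, -0.003] n 0.1
(443, -284.5, 4, 90) row [0.0, 0.0, 0.0, 0.0, 0.0, 0.212] n 2.5
[[297.31863964   0.         262.42262361]
 [  0.         297.31863964 187.97046282]
 [  0.           0.           1.        ]] [[-5.95852493e-04 -9.70341181e-01 -2.41738777e-01  6.73079285e+01]
 [ 9.99997972e-01 -1.13183277e-04 -2.01053756e-03  1.21926959e+00]
 [ 1.92354660e-03 -2.41739485e-01  9.70339282e-01 -1.70367611e+02]
 [ 0.00000000e+00  0.00000000e+00  0.00000000e+00  1.00000000e+00]]
0.84 [232.9, 170.5, 291.5, 226.4] [197.20485175 261.36118598] 274.25223
```

View pics/w1.png

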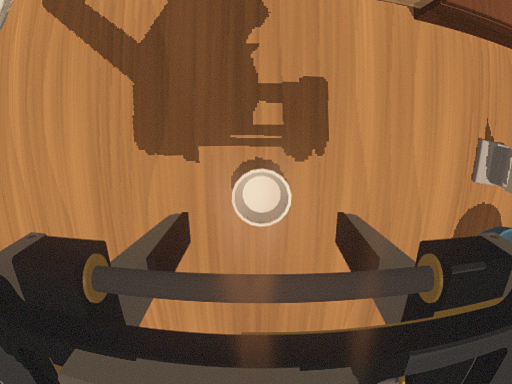

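The dish is at (261,197) in the wrist picture, midway between the fingers at columns 190 and 336. I'll compute its world position to check.

```bash
cat >> h.py <<'E'
def wristcloud():
    s=readout.read_state();c=cam("wrist");K=c["camera_matrix"];v,u=np.mgrid[0:384,0:512]
    dx,dy=(u-K[0,2]),(v-K[1,2]);r=np.hypot(dx,dy)+1e-9;t=r/K[0,0];z=c["range_z"]
    P=np.stack([dx/r*np.tan(t)*z,dy/r*np.tan(t)*z,z],-1)
    P[t>1.4]=np.nan
    T=np.array(c["tool_from_camera"]);P=P@T[:3,:3].T+T[:3,3]
    return c,P@R.from_quat(s["ee_rot"]).as_matrix().T+s["tcp_pos"]
def look(thing):
    c,W=wristcloud()
    for d in spotter.cut_out("wrist",thing)[:2]:
        p=W[d["pixels"]&(c["range_z"]>0)];zt=np.percentile(p[:,2],95);q=p[p[:,2]>zt-5]
        r=cv2.minAreaRect(q[:,:2].astype(np.float32))
        print(thing,round(d["p"],2),"ctr",np.round(r[0],1),"sz",np.round(r[1]),"ang",round(r[2]),"zt",round(zt,1))
    return c
E
python3 - <<'E'
from h import *
look("ring_dish")
plan((443,-284.5,110,90),(443,-284.5,4,90))
E
```

```text
ring_dish 0.96 ctr [ 443.4 -286. ] sz [53. 52.] ang 19 zt 22.6
at [ 443.5 -284.5  110.3] psi 90.0 w 92.1 f 0.0 t 2.6333
(443, -284.5, 110, 90) row [-0.0, 0.0, -0.001, -0.0, -0.001, 0.001] n 0.0
(443, -284.5, 4, 90) row [0.0, 0.0, 0.0, 0.0, 0.0, 0.212] n 2.5
```

Emit:
move_arm --pt "0 0 0 -0.003 0 0.08 1" --pt "0 0 0 -0.003 0 0.15 1" --pt "0 0 0 -0.003 0 0.19 1" --pt "0 0 0 -0.003 0 0.21 1" --pt "0 0 0 -0.003 0 0.21 1" --squeeze 15

```text
clock: 3.05
tcp_pos: [442.0, -286.4, 3.8]
ee_rot: [0.708, 0.706, -0.0, -0.001]
ft_force: [0.7, -0.0, 0.1]
grip_width: 92.1
grip_force: 0.0
```

Emit:
move_arm --pt "0 0 0 0 0 0 0.3" --pt "0 0 0 0 0 0 0.2" --pt "0 0 0 0 0 0 0.1" --pt "0 0 0 0 0 0 0" --pt "0 0 0 0 0 0 -0.2"

```text
clock: 3.47
tcp_pos: [444.0, -286.2, 6.0]
ee_rot: [0.707, 0.707, 0.0, 0.001]
ft_force: [0.7, 1.0, 0.3]
grip_width: 60.5
grip_force: 0.0
```

Emit:
move_arm --pt "0 0 0 0 0 0 -0.4" --pt "0 0 0 0 0 0 -0.6" --pt "0 0 0 0 0 0 -1" --pt "0 0 0 0 0 0 -1" --pt "0 0 0 0 0 0 -1"

```text
clock: 3.88
tcp_pos: [443.7, -286.0, 5.7]
ee_rot: [0.707, 0.707, 0.0, 0.0]
ft_force: [-1.8, -0.1, 6.6]
grip_width: 53.3
grip_force: 15.0
```

Run:
```python
from h import *
plan((443.5,-286,110,90),(500,-150,120,90),(537,-42,115,90),(537,-42,18.5,90))
```

```text
at [ 443.7 -286.     5.7] psi 90.0 w 53.3 f 15.0 t 3.8833
(443.5, -286, 110, 90) row [0.0, 0.0, 0.0, -0.0, -0.0, -0.209] n 2.5
(500, -150, 120, 90) row [0.0, 0.0, 0.0, 0.272, 0.113, -0.02] n 3.5
(537, -42, 115, 90) row [0.0, 0.0, 0.0, 0.216, 0.074, 0.01] n 2.7
(537, -42, 18.5, 90) row [0.0, 0.0, 0.0, 0.0, 0.0, 0.193] n 2.3
```

Emit:
move_arm --pt "0 0 0 0 0 -0.04 -1" --pt "0 0 0 0 0 -0.1 -1" --pt "0 0 0 0 0 -0.16 -1" --pt "0 0 0 0 0 -0.21 -1" --pt "0 0 0 0 0 -0.21 -1" --squeeze 22

```text
clock: 4.3
tcp_pos: [445.9, -287.3, 114.6]
ee_rot: [0.707, 0.707, 0.001, 0.003]
ft_force: [1.3, -0.3, -0.2]
grip_width: 53.2
grip_force: 22.0
```

Emit:
move_arm --pt "0 0 0 0.055 0.023 -0.005 -1" --pt "0 0 0 0.12 0.05 -0.01 -1" --pt "0 0 0 0.19 0.08 -0.015 -1" --pt "0 0 0 0.25 0.105 -0.02 -1" --pt "0 0 0 0.272 0.113 -0.02 -1"

```text
clock: 4.72
tcp_pos: [500.9, -146.6, 119.7]
ee_rot: [0.707, 0.708, 0.0, -0.0]
ft_force: [0.8, -0.3, -0.8]
grip_width: 53.4
grip_force: 22.0
```

Emit:
move_arm --pt "0 0 0 0.06 0.02 0.002 -1" --pt "0 0 0 0.12 0.04 0.005 -1" --pt "0 0 0 0.18 0.06 0.01 -1" --pt "0 0 0 0.216 0.074 0.01 -1" --pt "0 0 0 0.216 0.074 0.01 -1"

```text
clock: 5.13
tcp_pos: [537.5, -39.1, 114.2]
ee_rot: [0.706, 0.708, 0.0, -0.0]
ft_force: [-0.1, 0.6, -0.8]
grip_width: 53.4
grip_force: 22.0
```

Run:
```python
from h import *
c,W=wristcloud();cv2.imwrite("pics/w2.png",c["img"])
plan((537,-42,115,90),(537,-42,18.5,90))
```

```text
at [536.7 -40.7 114.2] psi 90.2 w 53.3 f 22.0 t 5.1833
(537, -42, 115, 90) row [-0.001, 0.0, 0.002, -0.003, 0.001, -0.002] n 0.0
(537, -42, 18.5, 90) row [0.0, 0.0, 0.0, 0.0, 0.0, 0.193] n 2.3
```

View pics/w2.png

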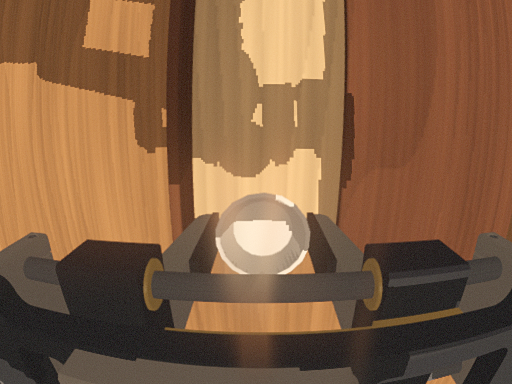

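The dish is held at (262,235). The drawer opening runs from columns 192 to 345, and the drawer's right wall is behind the dish. I'll measure clearances from the cloud.

Run:
```python
from h import *
c,W=wristcloud();x,y,z=W[...,0],W[...,1],W[...,2]
b=(abs(y-60)<60)&(abs(x-540)<110)
m=b&(abs(z-60)<4)&(x<500);print("panel top x",np.nanpercentile(x[m],[2,98]),np.median(z[m]))
m=b&(abs(z-64)<4)&(x>560);print("box edge x",np.nanpercentile(x[m],[1]),np.median(z[m]))
m=b&(z<20)&(x>480)&(x<600);print("floor",np.median(z[m]),np.nanpercentile(x[m],[1,99]))
m=(x>490)&(x<590)&(abs(z-44)<4);print("side walls y",np.nanpercentile(y[m],[1,50,99]),m.sum())
```

```text
panel top x [463.41142196 473.74111273] 60.141430774967546
box edge x [600.90481699] 64.0365824954549
floor 12.23247995713492 [481.38421573 598.68352512]
side walls y nan 0
  return np.nanmean(a, axis, out=out, keepdims=keepdims)
```

Emit:
move_arm --pt "0 0 0 0 0 0.07 -1" --pt "0 0 0 0 0 0.13 -1" --pt "0 0 0 0 0 0.17 -1" --pt "0 0 0 0 0 0.19 -1" --pt "0 0 0 0 0 0.193 -1"

```text
clock: 5.65
tcp_pos: [535.0, -43.0, 17.0]
ee_rot: [0.707, 0.707, -0.001, -0.001]
ft_force: [0.1, -1.4, 0.2]
grip_width: 53.0
grip_force: 22.0
```

Emit:
move_arm --pt "0 0 0 0 0 0.001 -1" --pt "0 0 0 0 0 0.001 0.3" --pt "0 0 0 0 0 0.001 0.4" --pt "0 0 0 0 0 0.001 0.5" --pt "0 0 0 0 0 0.001 0.5"

```text
clock: 6.07
tcp_pos: [537.4, -42.0, 18.7]
ee_rot: [0.707, 0.707, 0.0, 0.0]
ft_force: [0.8, 0.6, 0.2]
grip_width: 68.8
grip_force: 0.0
```

Emit:
move_arm --pt "0 0 0 0 0 -0.05 0.5" --pt "0 0 0 0 0 -0.12 0.5" --pt "0 0 0 0 0 -0.2 0.5" --pt "0 0 0 0 0 -0.24 0.5" --pt "0 0 0 0 0 -0.24 0.5"

```text
clock: 6.48
tcp_pos: [540.1, -42.0, 143.3]
ee_rot: [0.707, 0.707, 0.003, 0.003]
ft_force: [0.8, 0.1, 0.6]
grip_width: 68.8
grip_force: 0.0
```

Run:
```python
from h import *
look("ring_dish")
c=cam("top");W=world(c)
for d in spotter.cut_out("top","light_red")[:2]:
    print(round(d["p"],2),np.median(W[d["pixels"]],0))
plan((560,-200,140,70),(579.5,-340,140,55),(579.5,-384,110,52))
```

```text
ring_dish 0.75 ctr [632.3  38. ] sz [281. 338.] ang 89 zt 64.9
ring_dish 0.7 ctr [537.8 -43. ] sz [52. 52.] ang 2 zt 34.7
0.72 [ 576.45626529 -382.62313042   28.81966234]
at [536.  -41.7 137. ] psi 90.0 w 68.9 f 0.0 t 6.6833
(560, -200, 140, 70) row [-0.001, 0.0, 0.222, -0.317, 0.048, -0.006] n 3.8
(579.5, -340, 140, 55) row [0.0, 0.0, 0.167, -0.25, 0.132, 0.0] n 3.4
(579.5, -384, 110, 52) row [0.0, 0.0, 0.033, -0.072, 0.05, 0.06] n 1.3
```

Emit:
move_arm --pt "0 0 0.055 -0.07 0.01 -0.006 0.6" --pt "0 0 0.11 -0.15 0.02 -0.006 0.6" --pt "0 0 0.17 -0.23 0.035 -0.006 0.6" --pt "0 0 0.222 -0.3 0.045 -0.006 0.6" --pt "0 0 0.222 -0.317 0.048 -0.006 0.6"

```text
clock: 7.1
tcp_pos: [560.7, -204.5, 139.3]
ee_rot: [0.821, 0.571, -0.001, -0.0]
ft_force: [-0.6, 1.0, -0.9]
grip_width: 73.6
grip_force: 0.0
```

Emit:
move_arm --pt "0 0 0.04 -0.06 0.03 0 0.6" --pt "0 0 0.08 -0.13 0.065 0 0.6" --pt "0 0 0.13 -0.2 0.105 0 0.6" --pt "0 0 0.167 -0.25 0.132 0 0.6" --pt "0 0 0.167 -0.25 0.132 0 0.6"

```text
clock: 7.52
tcp_pos: [580.1, -344.6, 139.2]
ee_rot: [0.888, 0.459, -0.001, 0.0]
ft_force: [-0.6, 0.5, 0.3]
grip_width: 73.5
grip_force: 0.0
```

Run:
```python
from h import *
look("light_red")
plan((579.5,-384,110,52),(579.5,-384,5,52))
```

```text
light_red 0.66 ctr [ 580.6 -387.6] sz [30. 34.] ang 52 zt 32.0
at [ 579.2 -340.2  139. ] psi 55.0 w 73.4 f 0.0 t 7.6167
(579.5, -384, 110, 52) row [-0.002, -0.0, 0.033, -0.071, 0.051, 0.058] n 1.3
(579.5, -384, 5, 52) row [0.0, 0.0, 0.0, 0.0, 0.0, 0.21] n 2.5
```

Emit:
move_arm --pt "0 0 0.033 -0.04 0.03 0.03 0.6" --pt "0 0 0.033 -0.075 0.054 0.06 0.6" --pt "0 0 0.033 -0.075 0.054 0.12 0.6" --pt "0 0 0.033 -0.075 0.054 0.19 0.6" --pt "0 0 0.033 -0.075 0.054 0.25 0.6" --squeeze 30

```text
clock: 8.03
tcp_pos: [580.0, -384.3, 13.7]
ee_rot: [0.898, 0.44, -0.0, -0.001]
ft_force: [0.5, 0.8, -0.9]
grip_width: 73.6
grip_force: 0.0
```

Emit:
move_arm --pt "0 0 0 0 0 0.016 0.6" --pt "0 0 0 0 0 0.016 0.2" --pt "0 0 0 0 0 0.016 -0.2" --pt "0 0 0 0 0 0.016 -0.5" --pt "0 0 0 0 0 0.016 -1"

```text
clock: 8.45
tcp_pos: [582.2, -387.0, 10.4]
ee_rot: [0.899, 0.439, 0.001, 0.001]
ft_force: [0.3, -0.0, 0.1]
grip_width: 48.9
grip_force: 0.0
```

Emit:
move_arm --pt "0 0 0 0 0 0 -1" --pt "0 0 0 0 0 0 -1" --pt "0 0 0 0 0 0 -1" --pt "0 0 0 0 0 -0.06 -1" --pt "0 0 0 0 0 -0.13 -1"

```text
clock: 8.87
tcp_pos: [578.8, -385.3, 71.2]
ee_rot: [0.899, 0.439, -0.001, -0.002]
ft_force: [0.2, -1.0, -0.3]
grip_width: 33.8
grip_force: 30.0
```

Run:
```python
from h import *
plan((575,-320,135,62),(555,-150,140,80),(538,20,110,90),(538,20,19,90))
```

```text
at [ 578.8 -385.3   71.2] psi 52.0 w 33.8 f 30.0 t 8.8667
(575, -320, 135, 62) row [-0.004, -0.0, -0.111, 0.098, -0.087, -0.127] n 2.2
(555, -150, 140, 80) row [0.0, 0.0, -0.2, 0.281, -0.195, -0.01] n 4.1
(538, 20, 110, 90) row [0.0, 0.0, -0.111, 0.329, -0.093, 0.06] n 4.2
(538, 20, 19, 90) row [0.0, 0.0, 0.0, 0.0, 0.0, 0.182] n 2.2
```

Emit:
move_arm --pt "0 0 -0.04 0.03 -0.03 -0.04 -1" --pt "0 0 -0.08 0.07 -0.06 -0.09 -1" --pt "0 0 -0.111 0.098 -0.087 -0.127 -1" --pt "0 0 -0.111 0.098 -0.087 -0.127 -1"

```text
clock: 9.2
tcp_pos: [578.3, -319.2, 141.0]
ee_rot: [0.856, 0.517, 0.002, 0.002]
ft_force: [1.1, -0.8, -0.8]
grip_width: 33.6
grip_force: 30.0
```

Emit:
move_arm --pt "0 0 -0.04 0.06 -0.04 0 -1" --pt "0 0 -0.09 0.125 -0.087 0 -1" --pt "0 0 -0.14 0.19 -0.132 0 -1" --pt "0 0 -0.18 0.25 -0.175 -0.01 -1" --pt "0 0 -0.2 0.281 -0.195 -0.01 -1"

```text
clock: 9.62
tcp_pos: [555.4, -148.4, 141.5]
ee_rot: [0.765, 0.644, -0.0, -0.001]
ft_force: [0.5, 0.7, -0.2]
grip_width: 33.7
grip_force: 30.0
```

Emit:
move_arm --pt "0 0 -0.03 0.075 -0.02 0 -1" --pt "0 0 -0.06 0.15 -0.04 0 -1" --pt "0 0 -0.09 0.225 -0.065 0.02 -1" --pt "0 0 -0.111 0.295 -0.085 0.05 -1" --pt "0 0 -0.111 0.329 -0.093 0.06 -1"

```text
clock: 10.03
tcp_pos: [537.4, 21.6, 109.8]
ee_rot: [0.706, 0.708, -0.001, -0.001]
ft_force: [-0.3, 0.7, -1.1]
grip_width: 33.7
grip_force: 30.0
```

Run:
```python
from h import *
look("light_red")
plan((538,20,110,90),(538,20,19,90))
```

```text
light_red 0.93 ctr [538.5  20.4] sz [34. 30.] ang 2 zt 132.2
at [538.1  20.9 110.2] psi 90.1 w 34.3 f 30.0 t 10.1333
(538, 20, 110, 90) row [-0.002, -0.0, 0.002, -0.002, -0.0, 0.0] n 0.0
(538, 20, 19, 90) row [0.0, 0.0, 0.0, 0.0, 0.0, 0.182] n 2.2
```

Emit:
move_arm --pt "0 0 0 0 0 0.07 -1" --pt "0 0 0 0 0 0.13 -1" --pt "0 0 0 0 0 0.165 -1" --pt "0 0 0 0 0 0.179 -1" --pt "0 0 0 0 0 0.179 -1"

```text
clock: 10.55
tcp_pos: [538.7, 17.5, 21.3]
ee_rot: [0.708, 0.707, -0.001, -0.001]
ft_force: [-0.1, -0.4, -0.2]
grip_width: 34.0
grip_force: 30.0
```

Emit:
move_arm --pt "0 0 0 0 0 0 -1" --pt "0 0 0 0 0 0 0" --pt "0 0 0 0 0 0 0" --pt "0 0 0 0 0 0 0" --pt "0 0 0 0 0 -0.03 0.1"

```text
clock: 10.97
tcp_pos: [537.8, 18.5, 35.7]
ee_rot: [0.707, 0.707, -0.001, -0.001]
ft_force: [0.1, -0.5, -0.1]
grip_width: 49.8
grip_force: 0.0
```

Emit:
move_arm --pt "0 0 0 0 0 -0.08 0.1" --pt "0 0 0 0 0 -0.16 0.1" --pt "0 0 0 0 0 -0.24 0.1" --pt "0 0 0 0 0 -0.32 0.1" --pt "0 0 0 0 0 -0.32 0.1"

```text
clock: 11.38
tcp_pos: [543.6, 18.8, 205.2]
ee_rot: [0.707, 0.707, 0.004, 0.004]
ft_force: [1.9, 0.7, 1.3]
grip_width: 50.6
grip_force: 0.0
```

Run:
```python
from h import *
look("light_red");look("ring_dish")
c=cam("top");W=world(c);cv2.imwrite("pics/t2.png",c["img"][100:280,80:440])
for t in("fob_black","fob_blue"):
  for d in spotter.cut_out("top",t)[:2]:
    print(t,round(d["p"],2),d["bbox"],np.median(W[d["pixels"]],0))
plan((490,150,195,110),(440,250,180,130),(428,311,130,139))
```

```text
light_red 0.82 ctr [540.5  16.1] sz [27. 34.] ang 90 zt 43.8
ring_dish 0.59 ctr [537.2 -43.3] sz [53. 51.] ang 46 zt 34.6
fob_black 0.46 [148.8, 190.9, 163.1, 205.0] [555.02851807 339.08881688  14.49593968]
fob_blue 0.64 [156.2, 239.3, 173.4, 251.4] [425.62123999 309.36951347  15.24454405]
at [538.3  18.7 195.5] psi 90.0 w 50.4 f 0.0 t 11.7333
(490, 150, 195, 110) row [-0.002, -0.0, -0.222, 0.263, -0.096, 0.001] n 3.4
(440, 250, 180, 130) row [0.0, 0.0, -0.222, 0.222, -0.026, 0.03] n 2.8
(428, 311, 130, 139) row [0.0, 0.0, -0.1, 0.109, 0.06, 0.1] n 1.9
```

Emit:
move_arm --pt "0 0 -0.055 0.066 -0.024 0 0.3" --pt "0 0 -0.11 0.13 -0.048 0 0.3" --pt "0 0 -0.17 0.2 -0.072 0 0.3" --pt "0 0 -0.222 0.263 -0.096 0 0.3" --pt "0 0 -0.222 0.263 -0.096 0 0.3"

```text
clock: 12.15
tcp_pos: [488.7, 154.2, 195.8]
ee_rot: [0.571, 0.821, -0.0, -0.001]
ft_force: [-0.4, 0.2, -0.8]
grip_width: 59.7
grip_force: 0.0
```

Emit:
move_arm --pt "0 0 -0.06 0.06 -0.007 0 0.3" --pt "0 0 -0.12 0.12 -0.014 0.01 0.3" --pt "0 0 -0.18 0.18 -0.02 0.02 0.3" --pt "0 0 -0.222 0.222 -0.026 0.03 0.3" --pt "0 0 -0.222 0.222 -0.026 0.03 0.3"

```text
clock: 12.57
tcp_pos: [438.8, 251.9, 180.2]
ee_rot: [0.42, 0.907, -0.001, -0.001]
ft_force: [-0.0, -0.1, 0.0]
grip_width: 59.9
grip_force: 0.0
```

Emit:
move_arm --pt "0 0 -0.05 0.05 0.03 0.05 0.3" --pt "0 0 -0.1 0.109 0.06 0.1 0.3" --pt "0 0 -0.1 0.109 0.06 0.1 0.3" --pt "0 0 -0.1 0.109 0.06 0.1 0.3"

```text
clock: 12.9
tcp_pos: [428.1, 310.7, 130.1]
ee_rot: [0.35, 0.937, -0.002, -0.001]
ft_force: [0.8, 0.0, 0.5]
grip_width: 59.8
grip_force: 0.0
```

Run:
```python
from h import *
look("fob_blue")
plan((428,311,130,139),(428,311,3.5,139))
```

```text
fob_blue 0.72 ctr [428.5 308.5] sz [30. 46.] ang 51 zt 16.5
at [429.4 310.2 131.9] psi 138.9 w 59.5 f 0.0 t 13.0
(428, 311, 130, 139) row [-0.001, 0.0, -0.002, 0.003, -0.001, 0.004] n 0.1
(428, 311, 3.5, 139) row [0.0, 0.0, 0.0, 0.0, 0.0, 0.253] n 3.0
```

Emit:
move_arm --pt "0 0 -0.02 -0.002 -0.002 0.08 0.3" --pt "0 0 -0.02 -0.002 -0.002 0.16 0.3" --pt "0 0 -0.02 -0.002 -0.002 0.22 0.3" --pt "0 0 -0.02 -0.002 -0.002 0.252 0.3" --pt "0 0 -0.02 -0.002 -0.002 0.252 0.3"

```text
clock: 13.42
tcp_pos: [428.1, 307.2, 3.7]
ee_rot: [0.337, 0.942, -0.002, -0.001]
ft_force: [-0.4, -0.6, -0.7]
grip_width: 59.9
grip_force: 0.0
```

Emit:
move_arm --pt "0 0 0 0 0 0 0" --pt "0 0 0 0 0 0 -0.3" --pt "0 0 0 0 0 0 -0.6" --pt "0 0 0 0 0 0 -1" --pt "0 0 0 0 0 0 -1"

```text
clock: 13.83
tcp_pos: [429.9, 310.2, 7.4]
ee_rot: [0.336, 0.942, 0.001, 0.001]
ft_force: [-1.0, -1.4, 7.1]
grip_width: 29.8
grip_force: 30.0
```

Emit:
move_arm --pt "0 0 0 0 0 0 -1" --pt "0 0 0 0 0 -0.06 -1" --pt "0 0 0 0 0 -0.14 -1" --pt "0 0 0 0 0 -0.22 -1" --pt "0 0 0 0 0 -0.26 -1"

```text
clock: 14.25
tcp_pos: [430.6, 310.9, 140.7]
ee_rot: [0.336, 0.942, 0.002, 0.001]
ft_force: [0.3, 1.0, 0.2]
grip_width: 30.3
grip_force: 3.0
```

Run:
```python
from h import *
look("fob_blue")
plan((430,215,150,120),(480,115,150,100),(538,65,115,90),(538,65,16,90))
```

```text
fob_blue 0.95 ctr [431.2 310.9] sz [30. 48.] ang 51 zt 149.8
at [431.4 311.5 140.6] psi 140.8 w 30.2 f 3.0 t 14.35
(430, 215, 150, 120) row [0.005, 0.0, 0.231, -0.12, -0.151, -0.02] n 2.9
(480, 115, 150, 100) row [0.0, 0.0, 0.222, -0.223, -0.013, 0.0] n 2.8
(538, 65, 115, 90) row [0.0, 0.0, 0.111, -0.119, 0.097, 0.07] n 2.0
(538, 65, 16, 90) row [0.0, 0.0, 0.0, 0.0, 0.0, 0.198] n 2.4
```

Emit:
move_arm --pt "0 0 0 0 0 0 -1" --pt "0 0 0 0 0 0 -1" --pt "0 0 0 0 0 0 -1" --squeeze 30

```text
clock: 14.6
tcp_pos: [428.2, 309.1, 134.7]
ee_rot: [0.336, 0.942, -0.001, -0.001]
ft_force: [0.2, 0.0, 0.1]
grip_width: 29.3
grip_force: 30.0
```

Run:
```python
from h import *
look("fob_blue")
plan((430,215,150,120),(480,115,150,100),(538,65,115,90),(538,65,16,90))
```

```text
fob_blue 0.55 ctr [428.8 309.2] sz [30. 48.] ang 51 zt 143.7
at [428.4 309.2 134.7] psi 140.8 w 29.2 f 30.0 t 14.7
(430, 215, 150, 120) row [-0.002, -0.0, 0.231, -0.122, -0.144, -0.03] n 2.9
(480, 115, 150, 100) row [0.0, 0.0, 0.222, -0.223, -0.013, 0.0] n 2.8
(538, 65, 115, 90) row [0.0, 0.0, 0.111, -0.119, 0.097, 0.07] n 2.0
(538, 65, 16, 90) row [0.0, 0.0, 0.0, 0.0, 0.0, 0.198] n 2.4
```

Emit:
move_arm --pt "0 0 0.06 -0.03 -0.036 -0.01 -1" --pt "0 0 0.12 -0.06 -0.072 -0.02 -1" --pt "0 0 0.18 -0.095 -0.11 -0.03 -1" --pt "0 0 0.231 -0.122 -0.144 -0.03 -1" --pt "0 0 0.231 -0.122 -0.144 -0.03 -1"

```text
clock: 15.12
tcp_pos: [429.9, 212.3, 150.3]
ee_rot: [0.503, 0.864, -0.001, -0.0]
ft_force: [-0.5, 0.2, -1.1]
grip_width: 29.6
grip_force: 30.0
```

Emit:
move_arm --pt "0 0 0.06 -0.06 -0.003 0 -1" --pt "0 0 0.12 -0.12 -0.007 0 -1" --pt "0 0 0.18 -0.18 -0.01 0 -1" --pt "0 0 0.222 -0.223 -0.013 0 -1" --pt "0 0 0.222 -0.223 -0.013 0 -1"

```text
clock: 15.53
tcp_pos: [482.3, 113.3, 150.4]
ee_rot: [0.645, 0.765, -0.0, 0.0]
ft_force: [-0.3, -0.5, -0.1]
grip_width: 29.7
grip_force: 30.0
```

Emit:
move_arm --pt "0 0 0.05 -0.05 0.04 0.01 -1" --pt "0 0 0.09 -0.1 0.08 0.03 -1" --pt "0 0 0.111 -0.125 0.097 0.06 -1" --pt "0 0 0.111 -0.125 0.097 0.07 -1" --pt "0 0 0.111 -0.125 0.097 0.07 -1"

```text
clock: 15.95
tcp_pos: [538.1, 62.8, 114.0]
ee_rot: [0.707, 0.708, -0.002, -0.001]
ft_force: [-0.8, -0.5, -0.2]
grip_width: 29.7
grip_force: 30.0
```

Run:
```python
from h import *
plan((538,62,115,90),(538,62,18.5,90))
```

```text
at [538.1  62.8 114. ] psi 90.1 w 29.7 f 30.0 t 15.95
(538, 62, 115, 90) row [-0.003, 0.0, 0.001, -0.002, -0.0, -0.002] n 0.0
(538, 62, 18.5, 90) row [0.0, 0.0, 0.0, 0.0, 0.0, 0.193] n 2.3
```

Emit:
move_arm --pt "0 0 0 0 0 0.07 -1" --pt "0 0 0 0 0 0.13 -1" --pt "0 0 0 0 0 0.175 -1" --pt "0 0 0 0 0 0.192 -1" --pt "0 0 0 0 0 0.192 -1"

```text
clock: 16.37
tcp_pos: [537.7, 63.6, 19.2]
ee_rot: [0.706, 0.708, -0.001, -0.001]
ft_force: [-0.6, -0.3, 0.3]
grip_width: 29.5
grip_force: 30.0
```

Emit:
move_arm --pt "0 0 0 0 0 0 -1" --pt "0 0 0 0 0 0 0" --pt "0 0 0 0 0 0 0" --pt "0 0 0 0 0 0 0" --pt "0 0 0 0 0 -0.03 0"

```text
clock: 16.78
tcp_pos: [538.0, 62.4, 33.8]
ee_rot: [0.707, 0.707, -0.001, -0.001]
ft_force: [-0.3, 1.2, 0.3]
grip_width: 45.9
grip_force: 0.0
```

Emit:
move_arm --pt "0 0 0 0 0 -0.08 0" --pt "0 0 0 0 0 -0.16 0" --pt "0 0 0 0 0 -0.24 0" --pt "0 0 0 0 0 -0.32 0" --pt "0 0 0 0 0 -0.32 0"

```text
clock: 17.2
tcp_pos: [543.8, 63.0, 203.3]
ee_rot: [0.707, 0.707, 0.005, 0.004]
ft_force: [1.1, 0.3, -0.6]
grip_width: 45.8
grip_force: 0.0
```

Run:
```python
from h import *
look("fob_blue")
c=cam("top");W=world(c)
for t in ("fob_black",):
  for d in spotter.cut_out("top",t)[:2]:
    print(t,round(d["p"],2),d["bbox"],np.median(W[d["pixels"]],0))
plan((480,165,195,110),(490,300,190,130),(556,338,130,143))
```

```text
fob_blue 0.63 ctr [539.9  63.7] sz [45. 29.] ang 90 zt 28.7
fob_black 0.71 [149.5, 191.2, 163.1, 205.8] [557.73180595 339.12964267  14.20970896]
at [538.8  62.4 194.4] psi 90.0 w 45.9 f 0.0 t 17.4
(480, 165, 195, 110) row [-0.001, -0.0, -0.222, 0.205, -0.118, -0.001] n 2.8
(490, 300, 190, 130) row [0.0, 0.0, -0.222, 0.247, 0.111, 0.01] n 3.2
(556, 338, 130, 143) row [0.0, 0.0, -0.144, -0.027, 0.15, 0.12] n 2.3
```

Emit:
move_arm --pt "0 0 -0.06 0.05 -0.03 0 0.3" --pt "0 0 -0.12 0.1 -0.06 0 0.3" --pt "0 0 -0.18 0.155 -0.09 0 0.3" --pt "0 0 -0.222 0.205 -0.118 0 0.3" --pt "0 0 -0.222 0.205 -0.118 0 0.3"

```text
clock: 17.82
tcp_pos: [477.1, 167.5, 193.1]
ee_rot: [0.571, 0.821, -0.001, -0.002]
ft_force: [-0.4, -0.6, -1.1]
grip_width: 59.9
grip_force: 0.0
```

Emit:
move_arm --pt "0 0 -0.06 0.06 0.03 0 0.3" --pt "0 0 -0.12 0.13 0.06 0 0.3" --pt "0 0 -0.18 0.19 0.085 0.01 0.3" --pt "0 0 -0.222 0.247 0.111 0.01 0.3" --pt "0 0 -0.222 0.247 0.111 0.01 0.3"

```text
clock: 18.23
tcp_pos: [490.3, 303.8, 188.1]
ee_rot: [0.42, 0.907, -0.0, -0.001]
ft_force: [0.3, -0.6, -0.2]
grip_width: 59.6
grip_force: 0.0
```

Emit:
move_arm --pt "0 0 -0.07 -0.01 0.05 0.04 0.3" --pt "0 0 -0.144 -0.02 0.1 0.08 0.3" --pt "0 0 -0.144 -0.027 0.15 0.12 0.3" --pt "0 0 -0.144 -0.027 0.15 0.12 0.3" --pt "0 0 -0.144 -0.027 0.15 0.12 0.3"

```text
clock: 18.65
tcp_pos: [555.7, 336.3, 126.7]
ee_rot: [0.319, 0.948, -0.002, -0.002]
ft_force: [-0.9, -0.3, 0.7]
grip_width: 59.7
grip_force: 0.0
```

Run:
```python
from h import *
look("fob_black")
plan((556,338,130,143),(556,338,3.5,143))
```

```text
fob_black 0.89 ctr [560.9 338.5] sz [29. 46.] ang 52 zt 16.4
at [555.9 336.6 129.4] psi 142.8 w 59.6 f 0.0 t 18.75
(556, 338, 130, 143) row [-0.001, -0.0, -0.002, 0.001, 0.002, -0.001] n 0.0
(556, 338, 3.5, 143) row [0.0, 0.0, 0.0, 0.0, 0.0, 0.253] n 3.0
```

Emit:
move_arm --pt "0 0 0 -0.004 0.008 0.08 0.3" --pt "0 0 0 -0.004 0.008 0.16 0.3" --pt "0 0 0 -0.004 0.008 0.22 0.3" --pt "0 0 0 -0.004 0.008 0.251 0.3" --pt "0 0 0 -0.004 0.008 0.251 0.3"

```text
clock: 19.17
tcp_pos: [558.9, 338.4, 2.6]
ee_rot: [0.318, 0.948, -0.001, -0.001]
ft_force: [-0.8, 0.3, -0.1]
grip_width: 59.8
grip_force: 0.0
```

Emit:
move_arm --pt "0 0 0 0 0 0 0" --pt "0 0 0 0 0 0 -0.3" --pt "0 0 0 0 0 0 -0.6" --pt "0 0 0 0 0 0 -1" --pt "0 0 0 0 0 0 -1"

```text
clock: 19.58
tcp_pos: [561.1, 339.9, 5.7]
ee_rot: [0.318, 0.948, 0.001, 0.0]
ft_force: [-1.8, -1.8, 5.8]
grip_width: 29.3
grip_force: 30.0
```

Emit:
move_arm --pt "0 0 0 0 0 0 -1" --pt "0 0 0 0 0 -0.06 -1" --pt "0 0 0 0 0 -0.12 -1" --pt "0 0 0 0 0 -0.18 -1" --pt "0 0 0 0 0 -0.18 -1"

```text
clock: 20.0
tcp_pos: [563.8, 341.7, 100.8]
ee_rot: [0.318, 0.948, 0.003, 0.003]
ft_force: [1.2, 1.5, 0.7]
grip_width: 29.8
grip_force: 30.0
```

Run:
```python
from h import *
look("fob_black")
plan((470,290,185,135),(470,150,185,110),(536,118,115,90),(536,118,18,90))
```

```text
fob_black 0.87 ctr [564.2 341.6] sz [30. 48.] ang 53 zt 111.6
at [561.4 340.2  96. ] psi 142.9 w 29.8 f 30.0 t 20.1
(470, 290, 185, 135) row [0.002, 0.001, 0.088, 0.085, -0.19, -0.179] n 3.3
(470, 150, 185, 110) row [0.0, 0.0, 0.278, -0.198, -0.198, 0.0] n 3.5
(536, 118, 115, 90) row [0.0, 0.0, 0.222, -0.105, 0.102, 0.14] n 2.8
(536, 118, 18, 90) row [0.0, 0.0, 0.0, 0.0, 0.0, 0.194] n 2.3
```

Emit:
move_arm --pt "0 0 0.02 0.02 -0.045 -0.045 -1" --pt "0 0 0.04 0.04 -0.09 -0.09 -1" --pt "0 0 0.06 0.06 -0.14 -0.135 -1" --pt "0 0 0.088 0.085 -0.19 -0.179 -1" --pt "0 0 0.088 0.085 -0.19 -0.179 -1"

```text
clock: 20.52
tcp_pos: [466.4, 288.0, 185.9]
ee_rot: [0.384, 0.923, -0.0, -0.0]
ft_force: [0.9, 0.7, -1.1]
grip_width: 29.5
grip_force: 30.0
```

Emit:
move_arm --pt "0 0 0.07 -0.05 -0.05 0 -1" --pt "0 0 0.14 -0.1 -0.1 0 -1" --pt "0 0 0.21 -0.15 -0.15 0 -1" --pt "0 0 0.278 -0.198 -0.198 0 -1" --pt "0 0 0.278 -0.198 -0.198 0 -1"

```text
clock: 20.93
tcp_pos: [468.3, 145.0, 182.3]
ee_rot: [0.577, 0.817, -0.002, -0.0]
ft_force: [-0.2, 0.6, -0.3]
grip_width: 29.6
grip_force: 30.0
```

Emit:
move_arm --pt "0 0 0.07 -0.03 0.03 0.03 -1" --pt "0 0 0.14 -0.07 0.065 0.06 -1" --pt "0 0 0.2 -0.105 0.102 0.1 -1" --pt "0 0 0.222 -0.105 0.102 0.14 -1" --pt "0 0 0.222 -0.105 0.102 0.14 -1"

```text
clock: 21.35
tcp_pos: [533.5, 116.8, 109.1]
ee_rot: [0.708, 0.706, -0.003, -0.002]
ft_force: [-2.2, -0.0, -1.0]
grip_width: 29.5
grip_force: 30.0
```

Run:
```python
from h import *
look("fob_black")
plan((538,118,115,90),(538,118,17.5,90))
```

```text
fob_black 0.96 ctr [534.4 117. ] sz [30. 48.] ang 0 zt 120.0
at [534.  117.7 112.5] psi 90.1 w 29.6 f 30.0 t 21.45
(538, 118, 115, 90) row [-0.003, 0.0, 0.001, 0.001, 0.008, -0.005] n 0.1
(538, 118, 17.5, 90) row [0.0, 0.0, 0.0, 0.0, 0.0, 0.195] n 2.3
```

Emit:
move_arm --pt "0 0 0 0 0.006 0.07 -1" --pt "0 0 0 0 0.006 0.13 -1" --pt "0 0 0 0 0.006 0.17 -1" --pt "0 0 0 0 0.006 0.189 -1" --pt "0 0 0 0 0.006 0.189 -1"

```text
clock: 21.87
tcp_pos: [537.7, 118.1, 19.0]
ee_rot: [0.706, 0.708, -0.001, -0.0]
ft_force: [0.2, -0.7, 0.7]
grip_width: 29.6
grip_force: 30.0
```

Emit:
move_arm --pt "0 0 0 0 0 0 -1" --pt "0 0 0 0 0 0 0" --pt "0 0 0 0 0 0 0" --pt "0 0 0 0 0 0 0" --pt "0 0 0 0 0 -0.03 0"

```text
clock: 22.28
tcp_pos: [537.0, 117.4, 33.5]
ee_rot: [0.707, 0.707, -0.001, -0.001]
ft_force: [0.1, 0.0, -0.7]
grip_width: 46.1
grip_force: 0.0
```

Emit:
move_arm --pt "0 0 0 0 0 -0.08 0" --pt "0 0 0 0 0 -0.16 0" --pt "0 0 0 0 0 -0.24 0" --pt "0 0 0 0 0 -0.32 0" --pt "0 0 0 0 0 -0.32 0"

```text
clock: 22.7
tcp_pos: [542.6, 118.6, 203.1]
ee_rot: [0.707, 0.707, 0.005, 0.003]
ft_force: [2.2, 0.7, 0.2]
grip_width: 45.7
grip_force: 0.0
```

Emit:
move_arm --pt "0 0 0 -0.02 -0.08 0 0" --pt "0 0 0 -0.02 -0.16 0 0" --pt "0 0 0 -0.02 -0.22 0 0" --pt "0 0 0 -0.02 -0.22 0 0" --pt "0 0 0 -0.02 -0.22 0 0"

```text
clock: 23.12
tcp_pos: [427.6, 107.7, 195.2]
ee_rot: [0.707, 0.707, 0.001, 0.0]
ft_force: [0.3, -0.4, 1.4]
grip_width: 46.0
grip_force: 0.0
```

Run:
```python
from h import *
c=cam("scene");cv2.imwrite("pics/s3.png",cv2.resize(c["img"][130:310,150:410],(780,540)))
c=cam("top");cv2.imwrite("pics/t3.png",cv2.resize(c["img"][90:260,90:430],(800,400)));W=world(c)
for t in "ring_dish light_red fob_black fob_blue".split():
  for d in spotter.cut_out("top",t)[:1]:
    print(t,round(d["p"],2),d["bbox"],np.median(W[d["pixels"]],0).round())
c,W=wristcloud();hsv=cv2.cvtColor(c["img"],cv2.COLOR_BGR2HSV)
red=((hsv[...,0]<6)|(hsv[...,0]>174))&(hsv[...,1]>150)&(W[...,2]>80)&(W[...,2]<170)&(abs(W[...,1]-200)<80)
p=W[red];o=np.argsort(p[:,2]);print(len(p));print(np.round(p[o[::max(1,len(o)//10)]],1))
plan()
```

```text
ring_dish 0.72 [200.4, 181.8, 307.2, 237.0] [538.  37.  13.]
light_red 0.5 [263.8, 198.4, 273.5, 209.8] [538.  17.  42.]
fob_black 0.64 [222.7, 199.7, 235.8, 208.1] [535. 120.  27.]
fob_blue 0.72 [133.9, 123.3, 186.2, 153.5] [727. 323.  44.]
559
[[623.8 189.5  83.3]
 [623.2 194.9  93.6]
 [627.4 193.3 101. ]
 [624.5 203.2 108. ]
 [624.1 210.  115.3]
 [624.2 207.8 122. ]
 [620.4 221.4 130. ]
 [620.8 217.4 134.2]
 [625.2 213.2 136.7]
 [625.2 219.7 138.3]
 [628.6 218.2 140.3]]
at [429.1 107.7 194.4] psi 90.0 w 45.9 f 0.0 t 23.4667
```

View pics/t3.png

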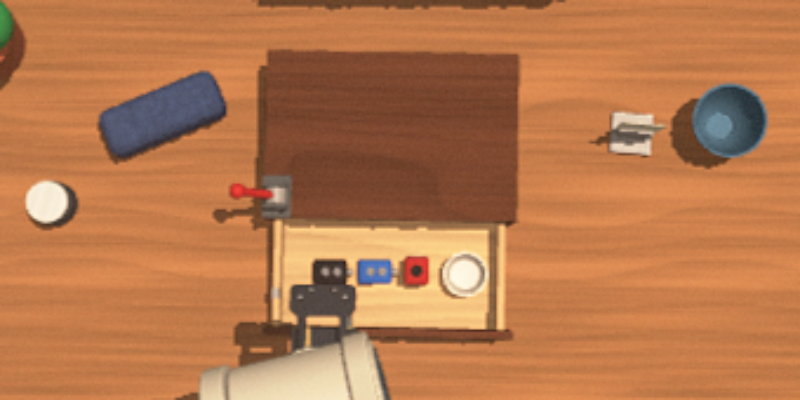

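View pics/s3.png

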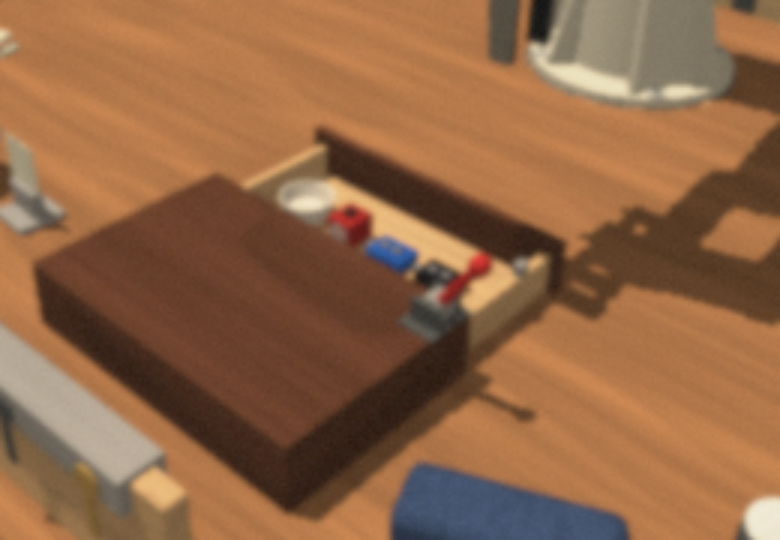

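Top crop: all four items are inside the drawer in a row (y 271), the drawer is open and the lever still leans left at (238,190). The scene crop agrees. Now the lever.

Run:
```python
from h import *
plan((460,160,230,120),(530,190,230,150),(575,218,210,180))
```

```text
at [429.1 107.7 194.4] psi 90.0 w 45.9 f 0.0 t 23.4667
(460, 160, 230, 120) row [-0.0, 0.0, -0.333, 0.105, 0.062, -0.071] n 4.2
(530, 190, 230, 150) row [0.0, 0.0, -0.333, -0.018, 0.151, 0.0] n 4.2
(575, 218, 210, 180) row [0.0, 0.0, -0.333, -0.05, 0.093, 0.04] n 4.2
```

Emit:
move_arm --pt "0 0 -0.07 0.02 0.01 -0.02 0" --pt "0 0 -0.14 0.045 0.025 -0.04 0" --pt "0 0 -0.21 0.07 0.04 -0.06 0" --pt "0 0 -0.28 0.1 0.06 -0.071 0" --pt "0 0 -0.333 0.105 0.062 -0.071 0"

```text
clock: 23.88
tcp_pos: [462.0, 162.2, 231.4]
ee_rot: [0.498, 0.867, 0.001, 0.001]
ft_force: [-0.2, -0.1, -1.3]
grip_width: 46.2
grip_force: 0.0
```

Emit:
move_arm --pt "0 0 -0.07 -0.004 0.03 0 -0.1" --pt "0 0 -0.14 -0.008 0.07 0 -0.1" --pt "0 0 -0.21 -0.012 0.1 0 -0.1" --pt "0 0 -0.28 -0.018 0.14 0 -0.1" --pt "0 0 -0.333 -0.018 0.151 0 -0.1"

```text
clock: 24.3
tcp_pos: [531.9, 191.0, 229.7]
ee_rot: [0.257, 0.967, 0.0, 0.0]
ft_force: [-0.1, 0.4, -0.3]
grip_width: 41.5
grip_force: 0.0
```

Emit:
move_arm --pt "0 0 -0.07 -0.01 0.02 0.01 -0.1" --pt "0 0 -0.14 -0.02 0.04 0.02 -0.1" --pt "0 0 -0.21 -0.03 0.06 0.03 -0.1" --pt "0 0 -0.28 -0.045 0.085 0.04 -0.1" --pt "0 0 -0.333 -0.05 0.093 0.04 -0.1"

```text
clock: 24.72
tcp_pos: [575.4, 218.5, 208.5]
ee_rot: [-0.002, 1.0, -0.0, -0.001]
ft_force: [-0.3, 0.3, 0.4]
grip_width: 41.5
grip_force: 0.0
```

```bash
cat >> h.py <<'E'
def lever(c,W,b=(180,60)):
    hsv=cv2.cvtColor(c["img"],cv2.COLOR_BGR2HSV);x,y,z=W[...,0],W[...,1],W[...,2]
    m=((hsv[...,0]<7)|(hsv[...,0]>173))&(hsv[...,1]>140)&(z>80)&(z<175)&(abs(y-b[0])<b[1]+20)&(abs(x-628)<30)
    p=W[m];r=np.median(p[p[:,2]<118],0) if (p[:,2]<118).any() else None
    t=p[p[:,2]>p[:,2].max()-12]
    # sphere fit on upper part
    f=lambda q:np.linalg.norm(t-q,axis=1)-9
    from scipy.optimize import least_squares
    s=least_squares(f,t.mean(0)-[0,0,5],loss="soft_l1")
    print("lever n",len(p),"ball",np.round(s.x,1),"rms",round(np.sqrt(np.mean(s.fun**2)),1),"rod med",r)
E
python3 - <<'E'
from h import *
c,W=wristcloud();cv2.imwrite("pics/w4.png",c["img"]);lever(c,W)
c=cam("scene");lever(c,world(c));c=cam("top");lever(c,world(c))
plan((629,218,180,180),(629,218,120,180))
E
```

```text
lever n 526 ball [628.7 218.3 131.1] rms 0.5 rod med [625.12117453 196.9507904  104.25527608]
lever n 82 ball [629.4 220.6 129. ] rms 1.0 rod med [633.12133112 201.25979324 100.80689387]
lever n 48 ball [626.2 219.6 135.4] rms 1.0 rod med [626.02582783 195.88637174 105.14597165]
at [574.4 217.8 209.4] psi 179.8 w 41.6 f 0.0 t 24.8667
(629, 218, 180, 180) row [-0.0, -0.001, -0.002, -0.109, 0.001, 0.059] n 1.5
(629, 218, 120, 180) row [0.0, 0.0, 0.0, 0.0, 0.0, 0.12] n 1.4
```

View pics/w4.png

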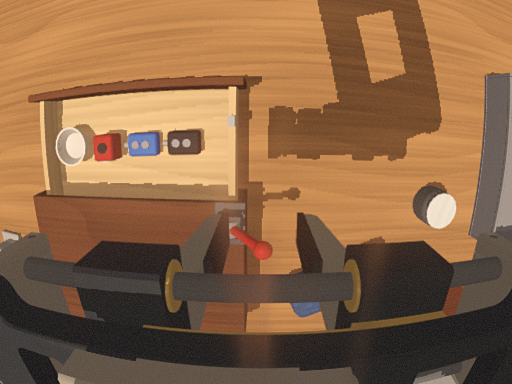

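Wrist picture: all items lie in the drawer, and the red ball at (263,250) sits between the fingers' columns. The three cameras put the ball near (629,219,130). I'll straddle it next.

Emit:
move_arm --pt "0 0 0 -0.06 0.002 0 -0.1" --pt "0 0 0 -0.108 0.002 0 -0.1" --pt "0 0 0 -0.108 0.002 0.06 -0.1" --pt "0 0 0 -0.108 0.002 0.12 -0.1" --pt "0 0 0 -0.108 0.002 0.12 -0.1"

```text
clock: 25.28
tcp_pos: [624.8, 217.2, 144.5]
ee_rot: [0.002, 1.0, -0.001, -0.004]
ft_force: [-1.4, -1.1, -0.9]
grip_width: 41.2
grip_force: 0.0
```

Emit:
move_arm --pt "0 0 0 0 0 0.03 -0.1" --pt "0 0 0 0 0 0.06 -0.1" --pt "0 0 0 0 0 0.06 -0.2" --pt "0 0 0 0 0 0.06 -0.2" --pt "0 0 0 0 0 0.06 -0.2"

```text
clock: 25.7
tcp_pos: [628.7, 218.9, 121.7]
ee_rot: [0.001, 1.0, 0.0, 0.001]
ft_force: [0.2, -0.1, 0.5]
grip_width: 36.9
grip_force: 0.0
```

Run:
```python
from h import *
print(readout.read_state()["ft_force"]);plan()
# arc: left finger inner face = TCP+g/2 ; ball touches at TCP+g/2-9
s=readout.read_state();g=s["grip_width"]
p0=s["tcp_pos"]
for th in np.radians([37,30,20,10,0,-10,-20,-30,-36]):
    y=178+68*np.sin(th)-(g/2-9);z=74+68*np.cos(th)-9
    print(np.degrees(th).round(),round((y-p0[1])/500,3),round(-(z-p0[2])/500,3))
```

```text
[ 0.19802815 -0.08716453  0.54745411]
at [628.7 218.9 121.7] psi 179.9 w 36.9 f 0.0 t 25.7
37.0 -0.019 0.005
30.0 -0.033 -0.004
20.0 -0.054 -0.014
10.0 -0.077 -0.02
0.0 -0.101 -0.023
-10.0 -0.124 -0.02
-20.0 -0.147 -0.014
-30.0 -0.169 -0.004
-36.0 -0.181 0.003
```

Emit:
move_arm --pt "0 0 0 0 -0.019 0.002 -0.2" --pt "0 0 0 0 -0.033 -0.004 -0.2" --pt "0 0 0 0 -0.054 -0.014 -0.2" --pt "0 0 0 0 -0.077 -0.02 -0.2" --pt "0 0 0 0 -0.101 -0.023 -0.2"

```text
clock: 26.12
tcp_pos: [628.5, 166.9, 132.9]
ee_rot: [0.001, 1.0, 0.0, 0.001]
ft_force: [0.3, 0.6, 0.5]
grip_width: 36.8
grip_force: 0.7
```

Emit:
move_arm --pt "0 0 0 0 -0.023 0.003 -0.2" --pt "0 0 0 0 -0.046 0.009 -0.2" --pt "0 0 0 0 -0.068 0.019 -0.2" --pt "0 0 0 0 -0.08 0.026 -0.2" --pt "0 0 0 0 -0.08 0.026 -0.2"

```text
clock: 26.53
tcp_pos: [628.6, 130.5, 120.0]
ee_rot: [0.002, 1.0, 0.003, 0.001]
ft_force: [-5.0, 15.2, 17.3]
grip_width: 36.7
grip_force: 11.2
```

Run:
```python
from h import *
plan();c=cam("scene");lever(c,world(c));cv2.imwrite("pics/s5.png",cv2.resize(c["img"][130:310,150:410],(780,540)))
```

```text
at [628.6 130.5 120. ] psi 179.7 w 36.7 f 11.2 t 26.5333
lever n 68 ball [630.7 149.3 134.2] rms 1.6 rod med [631.35997437 168.82994797  96.4183704 ]
```

View pics/s5.png

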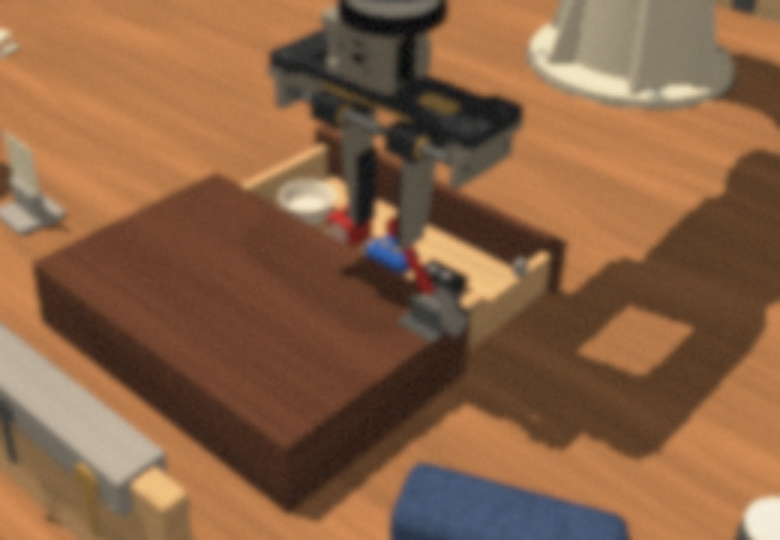

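Emit:
move_arm --pt "0 0 0 0 0.01 0 -0.2" --pt "0 0 0 0 0.012 -0.02 -0.1" --pt "0 0 0 0 0.012 -0.07 -0.1" --pt "0 0 0 0 0.012 -0.13 -0.1" --pt "0 0 0 0 0.012 -0.13 -0.1"

```text
clock: 27.0
tcp_pos: [630.5, 133.8, 188.6]
ee_rot: [0.001, 1.0, 0.0, 0.003]
ft_force: [1.5, -0.4, 1.6]
grip_width: 41.4
grip_force: 0.0
```

Emit:
move_arm --pt "0 0 0 0.08 0 -0.02 -0.1" --pt "0 0 0 0.16 0 -0.04 -0.1" --pt "0 0 0 0.2 0 -0.06 -0.1" --pt "0 0 0 0.2 0 -0.06 -0.1" --pt "0 0 0 0.2 0 -0.06 -0.1"

```text
clock: 27.42
tcp_pos: [527.8, 133.9, 214.0]
ee_rot: [0.001, 1.0, -0.0, 0.001]
ft_force: [0.0, -0.3, 0.2]
grip_width: 41.6
grip_force: 0.0
```

Run:
```python
from h import *
c,W=wristcloud();lever(c,W);c=cam("top");lever(c,world(c));c=cam("scene");lever(c,world(c));cv2.imwrite("pics/s6.png",cv2.resize(c["img"][130:310,150:410],(780,540)))
plan((440,100,150,180),(425,51,100,180))
```

```text
lever n 132 ball [631.  159.4 101.2] rms 1.4 rod med [623.71150918 167.29374758  96.97868387]
lever n 54 ball [626.3 141.7 127.9] rms 1.9 rod med [625.56147902 165.34767847 102.21280078]
lever n 100 ball [627.4 141.7 126.2] rms 1.1 rod med [631.60109053 166.97497565 100.50220424]
at [528.9 134.1 213.1] psi 179.9 w 41.5 f 0.0 t 27.5667
(440, 100, 150, 180) row [-0.0, -0.0, -0.001, 0.178, -0.068, 0.126] n 2.7
(425, 51, 100, 180) row [0.0, 0.0, 0.0, 0.03, -0.098, 0.1] n 1.7
```

Run:
```python
from h import *
plan((480,120,200,150),(430,80,170,120),(418,45,120,90),(418,45,26,90))
```

```text
at [528.9 134.1 213.1] psi 179.9 w 41.5 f 0.0 t 27.5667
(480, 120, 200, 150) row [-0.0, 0.0, 0.332, 0.098, -0.028, 0.026] n 4.2
(430, 80, 170, 120) row [0.0, 0.0, 0.333, 0.047, -0.119, 0.06] n 4.2
(418, 45, 120, 90) row [0.0, 0.0, 0.333, -0.049, -0.056, 0.1] n 4.2
(418, 45, 26, 90) row [0.0, 0.0, 0.0, 0.0, 0.0, 0.188] n 2.3
```

View pics/s6.png

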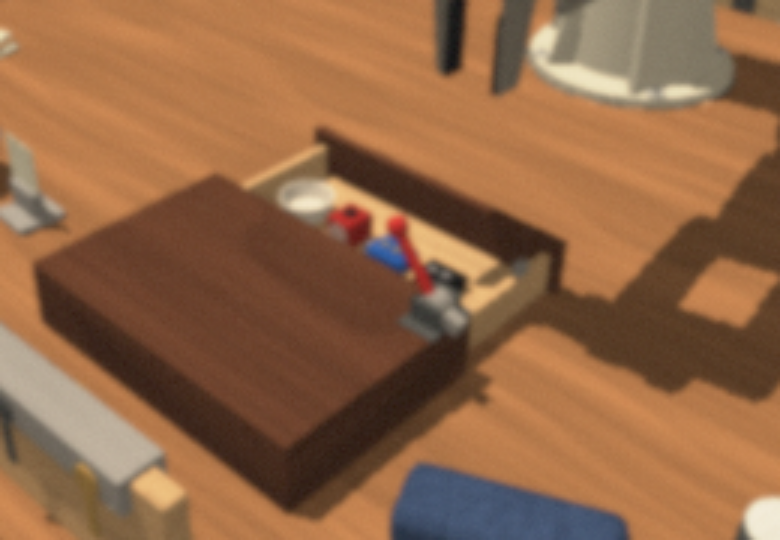

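The lever now leans right, ball at (398,226) in the crop, and the items are in place. Next I'll go to the drawer front.

Emit:
move_arm --pt "0 0 0.07 0.025 -0.006 0.005 -1" --pt "0 0 0.14 0.05 -0.012 0.01 -1" --pt "0 0 0.21 0.07 -0.02 0.02 -1" --pt "0 0 0.28 0.09 -0.025 0.026 -1" --pt "0 0 0.333 0.098 -0.028 0.026 -1"

```text
clock: 27.98
tcp_pos: [478.1, 119.8, 199.1]
ee_rot: [0.262, 0.965, -0.001, -0.001]
ft_force: [-0.2, -0.3, 0.5]
grip_width: 10.4
grip_force: 0.0
```

Emit:
move_arm --pt "0 0 0.07 0.01 -0.03 0.01 -1" --pt "0 0 0.14 0.02 -0.06 0.03 -1" --pt "0 0 0.21 0.035 -0.09 0.05 -1" --pt "0 0 0.28 0.047 -0.119 0.06 -1" --pt "0 0 0.333 0.047 -0.119 0.06 -1"

```text
clock: 28.4
tcp_pos: [426.3, 79.1, 168.5]
ee_rot: [0.503, 0.864, -0.002, -0.002]
ft_force: [1.0, -0.5, -0.1]
grip_width: 0.3
grip_force: 0.0
```

Emit:
move_arm --pt "0 0 0.07 -0.01 -0.02 0.02 -1" --pt "0 0 0.14 -0.02 -0.035 0.04 -1" --pt "0 0 0.21 -0.035 -0.05 0.07 -1" --pt "0 0 0.28 -0.049 -0.056 0.1 -1" --pt "0 0 0.333 -0.049 -0.056 0.1 -1"

```text
clock: 28.82
tcp_pos: [415.9, 44.2, 117.9]
ee_rot: [0.709, 0.705, -0.002, -0.001]
ft_force: [-1.2, 0.9, 0.1]
grip_width: -0.0
grip_force: 0.0
```

Emit:
move_arm --pt "0 0 0 0 0 0.05 -1" --pt "0 0 0 0 0 0.1 -1" --pt "0 0 0 0 0 0.15 -1" --pt "0 0 0 0 0 0.186 -1" --pt "0 0 0 0 0 0.186 -1"

```text
clock: 29.23
tcp_pos: [415.2, 45.0, 24.3]
ee_rot: [0.707, 0.707, -0.002, -0.002]
ft_force: [-0.3, -0.3, 0.4]
grip_width: 0.5
grip_force: 0.0
```

Run:
```python
from h import *
plan((440,45,26,90))
```

```text
at [415.2  45.   24.3] psi 90.0 w 0.5 f 0.0 t 29.2333
(440, 45, 26, 90) row [-0.004, 0.0, -0.0, -0.0, 0.05, -0.004] n 0.6
```

Emit:
move_arm --pt "0 0 0 0 0.03 0 -1" --pt "0 0 0 0 0.045 0 -1" --pt "0 0 0 0 0.055 0 -1" --pt "0 0 0 0 0.065 0 -1" --pt "0 0 0 0 0.08 0 -1"

```text
clock: 29.65
tcp_pos: [456.6, 45.4, 27.9]
ee_rot: [0.707, 0.707, -0.0, -0.0]
ft_force: [-1.8, -1.3, 1.3]
grip_width: 0.5
grip_force: 0.9
```

Emit:
move_arm --pt "0 0 0 0 0.016 0 -1" --pt "0 0 0 0 0.032 0 -1" --pt "0 0 0 0 0.048 0 -1" --pt "0 0 0 0 0.064 0 -1" --pt "0 0 0 0 0.08 0 -1"

```text
clock: 30.07
tcp_pos: [497.7, 45.5, 27.6]
ee_rot: [0.707, 0.707, -0.0, 0.0]
ft_force: [-1.8, -0.5, -0.1]
grip_width: 0.6
grip_force: 0.8
```

Run:
```python
from h import *
plan();c=cam("top");W=world(c);x,y,z=W[...,0],W[...,1],W[...,2]
m=(abs(z-60)<6)&(x<590)&(x>430)&(abs(y-110)<40);print(np.median(x[m]))
```

```text
at [497.7  45.5  27.6] psi 90.0 w 0.6 f 0.8 t 30.0667
518.2042887216066
```

Emit:
move_arm --pt "0 0 0 0 0.016 0 -1" --pt "0 0 0 0 0.032 0 -1" --pt "0 0 0 0 0.048 0 -1" --pt "0 0 0 0 0.064 0 -1" --pt "0 0 0 0 0.08 0 -1"

```text
clock: 30.53
tcp_pos: [537.6, 45.5, 27.5]
ee_rot: [0.707, 0.707, -0.0, -0.0]
ft_force: [-1.5, -1.3, 0.5]
grip_width: 0.4
grip_force: 0.8
```

Emit:
move_arm --pt "0 0 0 0 0.012 0 -1" --pt "0 0 0 0 0.022 0 -1" --pt "0 0 0 0 0.03 0 -1" --pt "0 0 0 0 0.038 0 -1" --pt "0 0 0 0 0.044 0 -1"

```text
clock: 30.95
tcp_pos: [559.2, 45.6, 27.6]
ee_rot: [0.707, 0.707, 0.0, 0.0]
ft_force: [-1.5, -0.5, -0.6]
grip_width: 0.3
grip_force: 0.7
```

Emit:
move_arm --pt "0 0 0 0 0.004 0 -1" --pt "0 0 0 0 0.008 0 -1" --pt "0 0 0 0 0.012 0 -1" --pt "0 0 0 0 0.016 0 -1" --pt "0 0 0 0 0.02 0 -1"

```text
clock: 31.37
tcp_pos: [569.2, 45.5, 27.6]
ee_rot: [0.707, 0.707, 0.0, 0.0]
ft_force: [-0.9, -0.9, -0.6]
grip_width: 0.4
grip_force: 0.6
```

Emit:
move_arm --pt "0 0 0 0 0.002 0 -1" --pt "0 0 0 0 0.004 0 -1" --pt "0 0 0 0 0.006 0 -1" --pt "0 0 0 0 0.008 0 -1" --pt "0 0 0 0 0.008 0 -1"

```text
clock: 31.78
tcp_pos: [573.4, 45.7, 27.7]
ee_rot: [0.707, 0.707, 0.0, 0.0]
ft_force: [-0.8, -0.2, -0.1]
grip_width: 0.6
grip_force: 0.0
```

Emit:
move_arm --pt "0 0 0 0 0.002 0 -1" --pt "0 0 0 0 0.003 0 -1" --pt "0 0 0 0 0.004 0 -1" --pt "0 0 0 0 0.004 0 -1"

```text
clock: 32.12
tcp_pos: [574.8, 45.6, 27.6]
ee_rot: [0.707, 0.707, -0.0, -0.0]
ft_force: [-0.9, 0.8, 0.3]
grip_width: 0.5
grip_force: 0.6
```

Emit:
move_arm --pt "0 0 0 0 0.001 0 -1" --pt "0 0 0 0 0.002 0 -1" --pt "0 0 0 0 0.003 0 -1" --pt "0 0 0 0 0.003 0 -1"

```text
clock: 32.45
tcp_pos: [574.9, 45.6, 27.5]
ee_rot: [0.707, 0.707, -0.001, -0.001]
ft_force: [-7.3, 1.6, 6.2]
grip_width: 0.5
grip_force: 3.8
```

Emit:
move_arm --pt "0 0 0 0 0.001 0 -1" --pt "0 0 0 0 0.002 0 -1" --pt "0 0 0 0 0.003 0 -1" --pt "0 0 0 0 0.003 0 -1"

```text
clock: 32.78
tcp_pos: [574.9, 45.6, 27.5]
ee_rot: [0.707, 0.707, -0.002, -0.002]
ft_force: [-11.9, 0.3, 12.1]
grip_width: 0.4
grip_force: 6.6
```

Run:
```python
from h import *
plan();c=cam("top");W=world(c);x,y,z=W[...,0],W[...,1],W[...,2]
ok=c["range_z"]>0
m=ok&(abs(z-62)<6)&(x<630)&(x>560)&(abs(y-110)<25);print(np.percentile(x[m],[0,2,5]))
r=c["img"][np.argmin(abs(x[:,230]-650)):,222:232];cv2.imwrite("pics/t7.png",cv2.resize(c["img"][100:230,170:320],(750,600)))
for v in range(186,222,1): print(v,round(x[v,226]),round(y[v,226]),round(z[v,226]))
```

```text
at [574.9  45.6  27.5] psi 90.0 w 0.4 f 6.6 t 32.7833Traceback (most recent call last):
  File "<stdin>", line 4, in <module>
    return _quantile_unchecked(
        a, q, axis, out, overwrite_input, method, keepdims, weights)
    return _ureduce(a,
                    func=_quantile_ureduce_func,
    ...<5 lines>...
                    overwrite_input=overwrite_input,
                    method=method)
    r = func(a, **kwargs)
    result = _quantile(arr,
                       quantiles=q,
    ...<2 lines>...
                       out=out,
                       weights=wgt)
    slices_having_nans = np.isnan(arr[-1, ...])
                                  ~~~^^^^^^^^^
IndexError: index -1 is out of bounds for axis 0 with size 0
```

The drawer stopped hard at 12 N exactly where home was expected. I'll back off and look.

Emit:
move_arm --pt "0 0 0 0 -0.02 0 -1" --pt "0 0 0 0 -0.07 0 -1" --pt "0 0 0 0 -0.15 0 -1" --pt "0 0 0 0 -0.22 0 -1" --pt "0 0 0 0 -0.22 0 -1"

```text
clock: 33.25
tcp_pos: [459.4, 45.0, 26.4]
ee_rot: [0.707, 0.707, -0.003, -0.003]
ft_force: [-1.1, -0.5, -0.4]
grip_width: 0.4
grip_force: 0.0
```

Emit:
move_arm --pt "0 0 0 0 0 -0.08 -1" --pt "0 0 0 0 0 -0.16 -1" --pt "0 0 0 0 0 -0.24 -1" --pt "0 0 0 0 0 -0.32 -0.5" --pt "0 0 0 0 0 -0.36 -0.1"

```text
clock: 33.67
tcp_pos: [470.1, 45.7, 212.4]
ee_rot: [0.707, 0.707, 0.003, 0.002]
ft_force: [1.4, -0.6, 0.3]
grip_width: 11.2
grip_force: 0.0
```

Run:
```python
from h import *
plan((490,80,220,120),(530,110,220,150),(585,137,210,180))
c,W=wristcloud();x,y,z=W[...,0],W[...,1],W[...,2];cv2.imwrite("pics/w7.png",c["img"])
m=(abs(z-60)<2.5)&(abs(x-597)<15)&(abs(y-60)<60);print("panel",m.sum(),np.nanpercentile(x[m],[2,50,98]) if m.any() else 0)
m=(abs(z-64.5)<1.5)&(x>580)&(x<660)&(abs(y-60)<60);print("box",np.nanpercentile(x[m],[1,50]))
lever(c,W)
```

```text
at [470.1  45.7 212.4] psi 90.0 w 11.2 f 0.0 t 33.6667
(490, 80, 220, 120) row [0.004, 0.001, -0.333, 0.069, 0.04, -0.015] n 4.2
(530, 110, 220, 150) row [0.0, 0.0, -0.333, 0.012, 0.099, 0.0] n 4.2
(585, 137, 210, 180) row [0.0, 0.0, -0.333, -0.068, 0.102, 0.02] n 4.2
panel 978 [590.53089113 596.32554203 602.28179989]
box [601.63811703 629.12726905]
lever n 506 ball [627.5 140.2 128. ] rms 0.6 rod med [624.06085566 162.43962337 103.32512414]
```

View pics/w7.png

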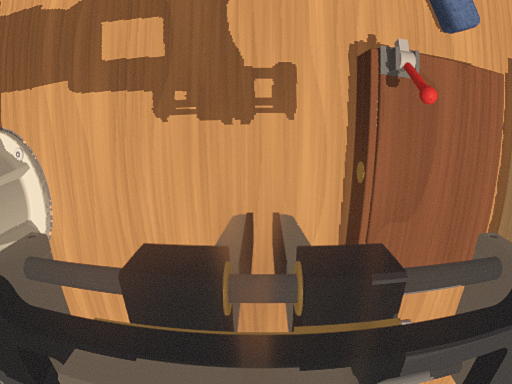

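The panel is flush against the box edge at column 375, so the drawer is home. The lever ball is at (428,95), leaning right. Now I'll flip it back.

Emit:
move_arm --pt "0 0 -0.07 0.015 0.01 -0.005 -0.1" --pt "0 0 -0.14 0.03 0.02 -0.01 -0.1" --pt "0 0 -0.21 0.045 0.03 -0.015 -0.1" --pt "0 0 -0.28 0.06 0.04 -0.015 -0.1" --pt "0 0 -0.333 0.069 0.04 -0.015 -0.1"

```text
clock: 34.13
tcp_pos: [489.1, 80.7, 215.1]
ee_rot: [0.498, 0.867, 0.001, 0.001]
ft_force: [0.0, -0.5, 0.2]
grip_width: 41.1
grip_force: 0.0
```

Emit:
move_arm --pt "0 0 -0.07 0.003 0.02 0 -0.1" --pt "0 0 -0.14 0.006 0.04 0 -0.1" --pt "0 0 -0.21 0.01 0.06 0 -0.1" --pt "0 0 -0.28 0.012 0.08 0 -0.1" --pt "0 0 -0.333 0.012 0.099 0 -0.1"

```text
clock: 34.55
tcp_pos: [528.3, 110.4, 214.7]
ee_rot: [0.256, 0.967, 0.0, 0.0]
ft_force: [-0.9, -0.8, -0.6]
grip_width: 41.5
grip_force: 0.0
```

Emit:
move_arm --pt "0 0 -0.07 -0.015 0.02 0.01 -0.1" --pt "0 0 -0.14 -0.03 0.04 0.02 -0.1" --pt "0 0 -0.21 -0.045 0.06 0.02 -0.1" --pt "0 0 -0.28 -0.06 0.085 0.02 -0.1" --pt "0 0 -0.333 -0.068 0.102 0.02 -0.1"

```text
clock: 34.97
tcp_pos: [584.0, 137.5, 204.6]
ee_rot: [-0.002, 1.0, 0.0, 0.0]
ft_force: [-0.0, 0.4, 0.5]
grip_width: 41.4
grip_force: 0.0
```

Run:
```python
from h import *
plan();c,W=wristcloud();lever(c,W)
plan((628.5,138.5,170,180),(628.5,138.5,121,180))
```

```text
at [584.  137.5 204.6] psi -179.8 w 41.4 f 0.0 t 34.9667
lever n 566 ball [627.5 140.3 128.2] rms 0.5 rod med [624.39027405 161.16548611 106.43253845]
at [585.  138.2 204.6] psi -179.5 w 41.5 f 0.0 t 35.0167
(628.5, 138.5, 170, 180) row [0.0, 0.001, 0.006, -0.087, -0.0, 0.069] n 1.3
(628.5, 138.5, 121, 180) row [0.0, 0.0, 0.0, 0.0, 0.0, 0.098] n 1.2
```

Emit:
move_arm --pt "0 0 0.004 -0.05 0.003 0.02 -0.1" --pt "0 0 0.004 -0.087 0.003 0.06 -0.1" --pt "0 0 0.004 -0.087 0.003 0.1 -0.1" --pt "0 0 0.004 -0.087 0.003 0.12 -0.1" --pt "0 0 0.004 -0.087 0.003 0.12 -0.1"

```text
clock: 35.43
tcp_pos: [624.1, 137.9, 142.1]
ee_rot: [0.005, 1.0, -0.001, -0.002]
ft_force: [-0.1, 0.1, -0.9]
grip_width: 41.1
grip_force: 0.0
```

Emit:
move_arm --pt "0 0 0 0 0 0.03 -0.1" --pt "0 0 0 0 0 0.047 -0.2" --pt "0 0 0 0 0 0.047 -0.2" --pt "0 0 0 0 0 0.047 -0.2" --pt "0 0 0 0 0 0.047 -0.2"

```text
clock: 35.85
tcp_pos: [626.5, 138.6, 122.6]
ee_rot: [0.004, 1.0, 0.0, 0.0]
ft_force: [-0.4, 0.6, 1.5]
grip_width: 37.1
grip_force: 0.0
```

Run:
```python
from h import *
s=readout.read_state();plan();p0=s["tcp_pos"];g=s["grip_width"];print(s["ft_force"])
for th in np.radians([-37,-30,-20,-10,0,10,20,30,36]):
    off=g/2-9 if th<.2 else g/2-13
    y=178+68*np.sin(th)+off;z=74+68*np.cos(th)-9
    print(np.degrees(th).round(),round((y-p0[1])/500,3),round(-(z-p0[2])/500,3))
```

```text
at [626.5 138.6 122.6] psi 179.5 w 37.1 f 0.0 t 35.85
[-0.37897907  0.62842779  1.50278064]
-37.0 0.016 0.006
-30.0 0.03 -0.003
-20.0 0.051 -0.013
-10.0 0.074 -0.019
0.0 0.098 -0.021
10.0 0.122 -0.019
20.0 0.136 -0.013
30.0 0.158 -0.003
36.0 0.17 0.005
```

Emit:
move_arm --pt "0 0 0 0 0.016 0.003 -0.2" --pt "0 0 0 0 0.03 -0.003 -0.2" --pt "0 0 0 0 0.051 -0.013 -0.2" --pt "0 0 0 0 0.074 -0.019 -0.2" --pt "0 0 0 0 0.098 -0.021 -0.2"

```text
clock: 36.27
tcp_pos: [627.2, 188.9, 133.3]
ee_rot: [0.004, 1.0, 0.0, 0.001]
ft_force: [-0.2, -1.2, 1.1]
grip_width: 37.2
grip_force: 0.8
```

Emit:
move_arm --pt "0 0 0 0 0.022 0.002 -0.2" --pt "0 0 0 0 0.04 0.008 -0.2" --pt "0 0 0 0 0.06 0.018 -0.2" --pt "0 0 0 0 0.072 0.024 -0.2" --pt "0 0 0 0 0.073 0.025 -0.2"

```text
clock: 36.68
tcp_pos: [626.3, 225.4, 118.3]
ee_rot: [0.003, 1.0, -0.0, -0.001]
ft_force: [-0.4, 0.2, -0.6]
grip_width: 36.6
grip_force: 0.1
```

Emit:
move_arm --pt "0 0 0 0 0.001 0 -0.2" --pt "0 0 0 0 0.001 0 -0.2"

```text
clock: 36.85
tcp_pos: [626.5, 224.4, 119.1]
ee_rot: [0.004, 1.0, -0.0, -0.0]
ft_force: [0.4, -0.8, -0.1]
grip_width: 36.5
grip_force: 0.0
```

Emit:
move_arm --pt "0 0 0 0 0.004 0.002 -0.2" --pt "0 0 0 0 0.007 0.003 -0.2" --pt "0 0 0 0 0.007 0.003 -0.2"

```text
clock: 37.1
tcp_pos: [626.8, 227.7, 117.9]
ee_rot: [0.004, 1.0, -0.0, -0.0]
ft_force: [-0.2, -1.9, -0.9]
grip_width: 36.7
grip_force: 0.5
```

Emit:
move_arm --pt "0 0 0 0 -0.008 0 -0.2" --pt "0 0 0 0 -0.012 -0.02 -0.1" --pt "0 0 0 0 -0.012 -0.07 -0.1" --pt "0 0 0 0 -0.012 -0.13 -0.1" --pt "0 0 0 0 -0.012 -0.18 -0.1"

```text
clock: 37.52
tcp_pos: [627.1, 221.7, 210.4]
ee_rot: [0.004, 1.0, 0.0, 0.0]
ft_force: [-0.1, 0.3, 0.6]
grip_width: 41.5
grip_force: 0.0
```

Emit:
move_arm --pt "0 0 0 0.08 0 -0.02 -0.1" --pt "0 0 0 0.16 0 -0.04 -0.1" --pt "0 0 0 0.22 0 -0.04 -0.1" --pt "0 0 0 0.22 0 -0.04 -0.1" --pt "0 0 0 0.22 0 -0.04 -0.1"

```text
clock: 37.93
tcp_pos: [516.3, 222.9, 229.6]
ee_rot: [0.003, 1.0, 0.0, 0.001]
ft_force: [0.2, 0.5, 0.5]
grip_width: 41.1
grip_force: 0.0
```

Run:
```python
from h import *
c,W=wristcloud();lever(c,W);x,y,z=W[...,0],W[...,1],W[...,2]
m=(abs(z-60)<2.5)&(abs(x-597)<15)&(abs(y-90)<60);print("panel",np.nanpercentile(x[m],[2,98]))
c=cam("scene");lever(c,world(c));cv2.imwrite("pics/s9.png",c["img"]);c=cam("top");lever(c,world(c));plan()
```

```text
lever n 79 ball [630.8 199.3  94. ] rms 1.4 rod med [624.0947083  193.25192994  93.97403423]
panel [590.77997656 602.36214808]
lever n 90 ball [629.2 224.5 126.2] rms 1.1 rod med [633.35257489 203.53002159 100.4465953 ]
lever n 74 ball [625.9 222.4 129. ] rms 1.4 rod med [625.88225101 196.99787415 100.04641256]
at [518.1 222.9 228.5] psi 179.5 w 41.5 f 0.0 t 38.0833
```

View pics/s9.png

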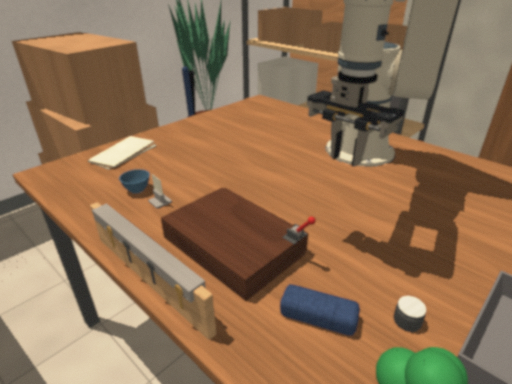

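The drawer is closed, the lever leans left (ball at (311,220), a touch past its starting angle), the bystanders are in place and the arm is clear.

```bash
python3 -c "
from h import *
print(bot.job_done())"
```

```text
the job is handed in; nothing more can be done
None
```

The ring dish, red light, black fob and blue fob (all that was out) are in the drawer; it is shut at its detent, the lever is back to locked, the other things were left alone, and the job is handed in (no verdict shown).

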